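Free the jammed wedge and clamp the brass bars in the setter's vise

ROBOT

A 7-joint arm with a two-finger parallel gripper is mounted at the origin on the work surface. World frame = base frame: x ahead of the robot, y to its left, z up, the work surface at z = 0. Lengths are in m, angles in rad, forces in N, time in s.
With the tool pointing down it reaches from about 0.425 to 0.875 m from the base axis. Payload 4.7 kg.
Tool frame: the origin (TCP) lies between the finger pads; the fingertips stand 14 mm ahead of it and the grasp point (between the pads) lies 5 mm behind it; z points along the fingers, y is the line along which they close (so a half turn about z gives the same grasp; the last joint's range is limited). The gripper opens to 87 mm and grips with 3 to 60 N. Pads are 19 mm wide; open, the fingers measure 117 mm over their backs; the gripper's body (75 mm by 190 mm) begins 51 mm behind the grasp point.
Start: joints at [1.317, 0.321, -0.07, 1.45, 0.023, 1.371, -0.057], TCP at [0.172, -0.627, 0.237] pointing down, gripper open.
Joint ranges: [-2.86, 2.86], [-0.3, 2.09], [-1.38, 1.24], [0.06, 2.45], [-1.56, 4.7], [0.09, 2.05], [-2.69, 2.69]. Speed limits (rad/s): [2.57, 2.57, 3.14, 3.14, 3.14, 3.14, 3.14].

INTERFACE

Orientations are given as a rotation vector (axis times angle).
In Python, from bench import ctrl gives the robot as it stands.
- The arm moves only by the tool step_arm, never from a script. Its argument "commands" is a list of rows, each an object with "travel": the shift along the tool's x, y, z in m, a list of three; "turn": the turn, a rotation vector about the tool's x, y, z in degrees, a list of three. A call has 1 to 5 rows; each row is the pose to reach, as a shift and turn from the pose commanded when the call began, along the tool's axes at that moment; what a row does not reach only later rows make up. A row lasts 1/10 s, in which the tool goes at most 50 mm and 8.59 degrees, less where a joint would pass 70% of its speed; a pose out of reach is approached as far as the arm can. A call with a gripper value outside its range is refused whole. "gripper" is the opening, from 0 (shut) to 1 (fully open), set as the call begins (left out, the last holds). The fingers move at their own pace and stop on an object; "force" is the grip in N (left out, the last holds). Time passes only in rows, so rows that repeat a pose let the fingers close. It gives the time, the measured TCP pose, the force, the opening and the grip force at its end, in the units of the state.
- ctrl.get_state(): the state, without advancing time (a new reading comes with each control period).
- ctrl.get_image(name): name is "scene" or "side" or "wrist"; returns the picture (420x560x3 uint8, red, green, blue); there is no depth.
- ctrl.camera_model(name): a dict with "fx", "fy", "cx", "cy" (pixels), "R" (3x3) and "t" (3): a world point X has camera coordinates R X + t; the wrist camera has in their place "T_tool_cam" (4x4, takes a point from camera to tool coordinates, whose origin is the TCP and whose axes are the flange's). Camera axes: x right, y down, z forward; pixel columns grow to the right and rows downward; lengths in m; the calibration is good to about 2 mm. A picture is of the moment at which its call begins: read the wrist's pose just before it. camera_model takes no time and is no camera call.
- ctrl.close_job(): hands the job in; it is judged then, once.
The state is a dict: "time": time; "joint_positions": joint angles; "qd": joint speeds; "joint_torque": joint torques, N m; "position": TCP position; "tool_rot": TCP orientation; "ft_force": force on the tool from outside, world axes, zero at the start; "torque": the same for the moment, N m; "grip_width": opening from 0.0 (shut) to 1.0 (fully open); "grip_force": force on a finger pad.
Only numpy, scipy, OpenCV 4.12 (cv2) and the standard library are available. Lean on these libraries where they do the work, as an engineer would, in place of code of your own. Each camera call takes 0.05 s, during which the arm holds its last target. There are 200 camera calls.

TASK

The vise is blocked by a wooden wedge jammed upright in its slot: work the wedge loose with small alternating side pulls, so that the vise is not lifted off the bench with it, and put it in the small open plywood box. Then clamp all the brass bars from the dark mat in the vise together: lay them one behind the other on the bed between the jaws, each crosswise and centred, and crank the jaw up until they are held firmly and the spring-backed pad is pressed in. Leave the bur block, the jar and the graver where they are.

Things in the scene. Friction and masses are not known exactly. Their poses are not given: they have to be found in the camera images.
- slot (a point): centre of the mouth of the wedge's slot, on the flat top of the vise's bed, 45 mm above the bench. x points along the vise from the crank towards the fixed jaw, y across it, z up. The bed is 120 mm wide (y) and reaches from x = -48 to +148 mm. The slot is 50 mm wide along y (11 mm free on either side of the wedge) and 37 mm deep; the jaw slides over it once the wedge is out
- row_end (a point): point on the bed's centre line at the foot of the spring-backed pad's face, axes as slot, 105 mm ahead of slot. The moving jaw's face is 125 mm behind this point when jaw = 0. Bars go on the bed in a row behind this point, within 90 mm of it. Both jaws stand 30 to 32 mm above the bed and are 40 mm wide; the throat is open on top and at both sides
- wedge_c (a point): centre of the wooden wedge; z along its length from foot to head. 85 mm long, 28 mm wide (y), 10 to 13.5 mm thick (x), 40 g. At the start upright in the slot, head 48 mm above the bed, pinched across its thickness by a spring strip. A straight pull takes 13 to 18 N and lifts the 9 N vise; swung up to 10 mm to each side along y while creeping up 1 to 2 mm a swing, it walks out; clear after 37 mm
- vise (a joint): how far the vise is lifted off the bench, m (0 = standing on the bench; it can only go straight up)
- jaw (a joint): travel of the moving jaw towards the fixed jaw, m (0 = fully open, the throat between jaw face and pad is then 125 mm; 0.105 at most). Driven by the crank, 24 mm per turn; it cannot be pushed by hand
- crank (a joint): crank angle, rad, many turns; 0 = handle straight up; grows clockwise as seen from the crank end and closes the jaw (jaw = 0.00382 x crank). At angle a the handle is 36 mm x cos(a) above and 36 mm x sin(a) to the -y side (y of slot) of the axis, which runs along x of slot above its centre line, 66 mm above the bench. Stays where left; takes about 3 N at the handle
- knob (a point): middle of the free part of the crank's wooden handle: a bar 14 mm across and 55 mm long, lying along x of slot, which spins freely on its pin; 98.5 mm behind the slot point along x. It circles with 36 mm radius in the plane across the vise
- pad (a joint): how far the spring-backed pad on the fixed jaw is pressed in, m (0 = not pressed, 0.004 = bottomed; 4 N per mm). Firmly clamped means more than 0.001; about 0.002 to 0.003 is good
- keep_box_in (a point): centre of the inner floor (5 mm above the bench) of the fixed plywood box for the wedge, outside 85 mm (x) by 110 mm (y), 45 mm high, walls 5 mm, open on top
- mat: dark steel mat, 260 (x) x 220 (y) x 3 mm, fixed; origin at the centre of its underside
- bar0_c (a point): loose brass bar, 38 x 16 x 16 mm, about 80 g, all bars alike; point at its centre, x along its 38 mm length. It lies on the mat at the start. Two to four of the bars 0-3 are present; an absent one has no reading
- bar1_c (a point): loose brass bar, 38 x 16 x 16 mm, about 80 g, all bars alike; point at its centre, x along its 38 mm length. It lies on the mat at the start. Two to four of the bars 0-3 are present; an absent one has no reading
- bar2_c (a point): loose brass bar, 38 x 16 x 16 mm, about 80 g, all bars alike; point at its centre, x along its 38 mm length. It lies on the mat at the start. Two to four of the bars 0-3 are present; an absent one has no reading
- bar3_c (a point): loose brass bar, 38 x 16 x 16 mm, about 80 g, all bars alike; point at its centre, x along its 38 mm length. It lies on the mat at the start. Two to four of the bars 0-3 are present; an absent one has no reading
- bur_block: bystander: wooden block 60 x 110 x 30 mm with small burs standing in it to 52 mm height; origin under its centre
- jar: bystander: amber glass jar with metal lid, 48 mm across, 50 mm high; origin under its centre
- graver: bystander: small graver with a mushroom handle lying on the bench, about 95 mm long, 30 mm high; origin under the handle
Not all that is in view belongs to the job. What is shaped like the part that bears wedge_c but blue is not meant.

How it is judged:
By the outcome, as a careful person would: the job done as asked, in the order asked, and still so for the second after the job is handed in, with the robot touching nothing.
Of bar0, bar1, bar2, bar3 only 2 to 4 are there at a start; the rules pass over those that are not, and their reading is None.
At some moment in a run one of bar0, bar1, bar2, bar3 may be knocked a few centimetres aside while the robot is not near it.
Once in a run the grip may slacken for a moment while it holds something.
It also fails if it takes over 210 s, if anything falls off the work surface, if the arm or the gripper's body presses on something with over 40 N, if the wrist force passes 120 N, or if a joint passes its speed limit or range.

## Working session

There is one attempt and no reset: what is moved stays moved. The work goes in short steps, Python scripts to look and compute and a tool call to move; the robot and the scene stay as the last step left them, time stands still between calls to the robot, and variables do not carry over. Pictures are saved under pics/ and viewed, at most 14 in all, crops included, and the job is handed in when it is done.

Besides the shell and the picture viewer there is one more tool, called after "Call:" by a JSON object that holds its "name" and its "arguments". step_arm: Moves the arm, as the interface text tells. Its arguments: {"type":"object","properties":{"commands":{"type":"array"},"gripper":{"type":"number"},"force":{"type":"number"}},"required":["commands"]}

```bash
ls; mkdir -p pics
python3 - <<'E'
from bench import ctrl
import cv2,numpy as np
s=ctrl.get_state();print({k:np.round(v,3).tolist() for k,v in s.items()})
for n in("scene","side","wrist"):
    im=ctrl.get_image(n);cv2.imwrite(f"pics/{n}0.png",im[...,::-1])
    print(n,{k:np.round(v,4).tolist() for k,v in ctrl.camera_model(n).items()})
a=cv2.imread("pics/scene0.png")
E
```

```text
pics
{'time': 0.0, 'joint_positions': [1.317, 0.322, -0.07, 1.452, 0.023, 1.371, -0.057], 'qd': [0.0, -0.0, 0.002, -0.002, 0.0, -0.001, 0.002], 'joint_torque': [-0.0, -49.128, -0.405, -31.253, -0.064, 0.044, 0.0], 'position': [0.172, -0.626, 0.235], 'tool_rot': [-3.112, -0.419, 0.001], 'ft_force': [-0.231, 0.414, -0.731], 'torque': [0.02, -0.016, 0.003], 'grip_force': 0.0, 'grip_width': 0.994}
scene {'fx': 444.5246, 'fy': 444.5246, 'cx': 281.8507, 'cy': 206.7025, 'R': [[-0.8657, 0.5005, -0.0078], [0.304, 0.5134, -0.8025], [-0.3976, -0.6971, -0.5966]], 't': [0.5355, -0.1009, 1.1169]}
side {'fx': 488.1977, 'fy': 488.1977, 'cx': 282.4029, 'cy': 210.8469, 'R': [[0.9532, -0.3023, 0.0019], [-0.1543, -0.4921, -0.8568], [0.2599, 0.8164, -0.5157]], 't': [-0.5951, 0.1543, 1.0622]}
wrist {'fx': 355.3583, 'fy': 355.3583, 'cx': 278.6378, 'cy': 214.429, 'T_tool_cam': [[0.0009, -0.965, -0.2624, 0.0709], [1.0, 0.0011, -0.0008, 0.0001], [0.0011, -0.2624, 0.965, -0.1484], [0.0, 0.0, 0.0, 1.0]]}
```

View pics/scene0.png

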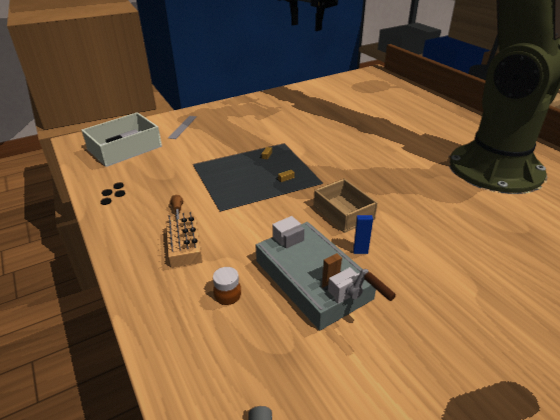

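View pics/side0.png

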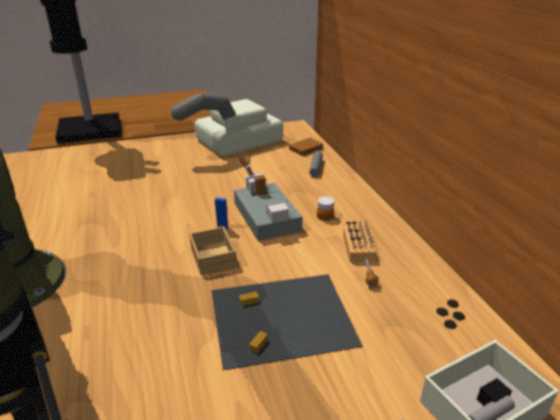

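```bash
cat > h.py <<'E'
from bench import ctrl
import cv2,numpy as np
from scipy.spatial.transform import Rotation as Ro
def ray(n,px,st=None):
    m=ctrl.camera_model(n)
    d=np.array([(px[0]-m["cx"])/m["fx"],(px[1]-m["cy"])/m["fy"],1.])
    if n=="wrist":
        T=np.array(m["T_tool_cam"]);R=Ro.from_rotvec(st["tool_rot"]).as_matrix();p=np.array(st["position"])
        return R@T[:3,3]+p, R@T[:3,:3]@d
    R=np.array(m["R"]);return -R.T@np.array(m["t"]), R.T@d
def onz(n,px,z,st=None):
    o,d=ray(n,px,st);return o+d*(z-o[2])/d[2]
def proj(n,X,st=None):
    m=ctrl.camera_model(n)
    if n=="wrist":
        T=np.array(m["T_tool_cam"]);R=Ro.from_rotvec(st["tool_rot"]).as_matrix()
        c=T[:3,:3].T@(R.T@(np.array(X)-st["position"])-T[:3,3])
    else: c=np.array(m["R"])@X+m["t"]
    return np.array([m["fx"]*c[0]/c[2]+m["cx"],m["fy"]*c[1]/c[2]+m["cy"]])
def tri(a,b):
    (o,d),(p,e)=a,b
    d=d/np.linalg.norm(d);e=e/np.linalg.norm(e)
    A=np.stack([d,-e],1);s=np.linalg.lstsq(A,p-o,rcond=None)[0]
    x,y=o+s[0]*d,p+s[1]*e
    return (x+y)/2,np.linalg.norm(x-y)
E
python3 - <<'E'
from h import *
a=cv2.imread("pics/scene0.png")[180:330,230:400];b=cv2.imread("pics/side0.png")[140:290,180:350]
cv2.imwrite("pics/z0.png",np.hstack([cv2.resize(a,(680,600),interpolation=3)]))
cv2.imwrite("pics/z1.png",np.hstack([cv2.resize(b,(680,600),interpolation=3)]))
for n in("scene","side"):
    im=cv2.imread(f"pics/{n}0.png");h=cv2.cvtColor(im,cv2.COLOR_BGR2HSV)
    # bars: brass on mat
    mat=cv2.inRange(h,(0,0,0),(179,90,75))
    roi=(slice(140,210),slice(190,325)) if n=="scene" else (slice(275,365),slice(208,360))
    m=np.zeros(im.shape[:2],np.uint8);m[roi]=cv2.inRange(h,(12,130,60),(30,255,255))[roi]
    nn,l,st,c=cv2.connectedComponentsWithStats(m)
    for i in range(1,nn):
        if 40<st[i,4]<800: print(n,st[i],c[i].round(1),onz(n,c[i],.013).round(3))
E
```

```text
scene [278 170  17  12 130] [286.5 175. ] [ 0.481 -0.216  0.013]
side [239 292  20  14 201] [248.6 298.1] [ 0.481 -0.223  0.013]
side [250 331  17  21 229] [258.  341.1] [ 0.469 -0.343  0.013]
```

View pics/z0.png

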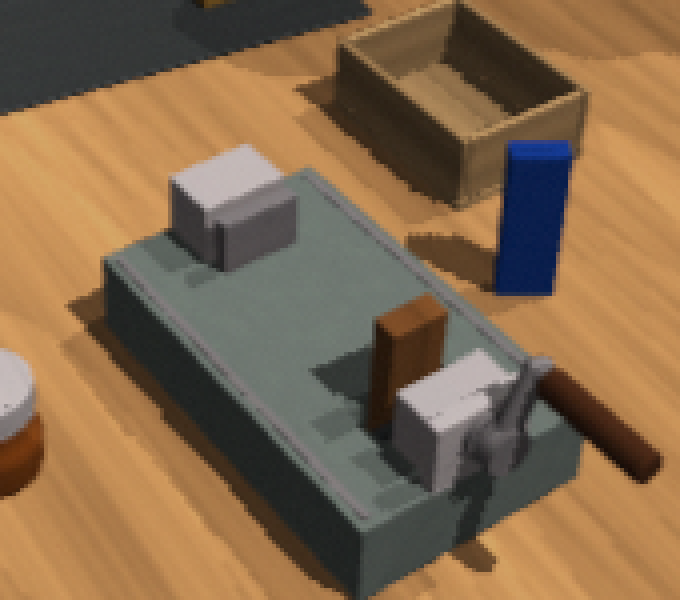

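View pics/z1.png

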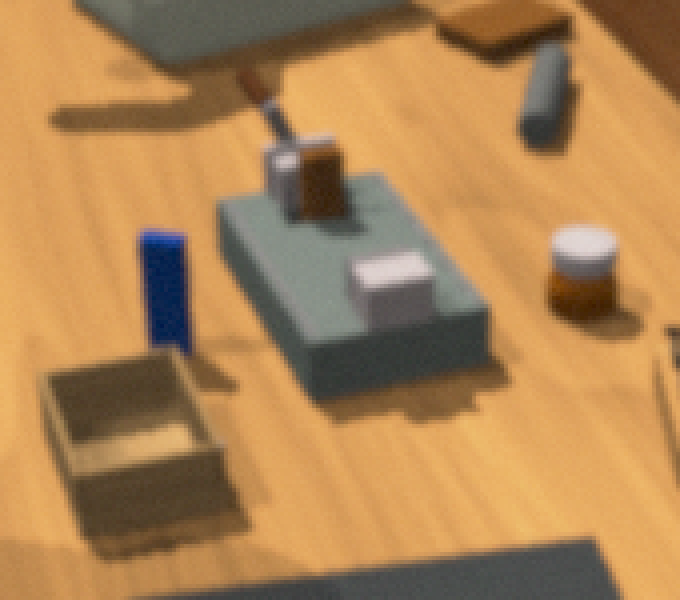

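Run:
```python
from h import *
f=lambda p:(p[0]/4+230-.4,p[1]/4+180-.4)
g=lambda p:(p[0]/4+180-.4,p[1]/4+140-.4)
A=[onz("scene",f(p),.045) for p in [(106,259),(308,170),(579,432),(362,523)]]
B=[onz("side",g(p),.045) for p in [(490,305),(312,345),(217,207),(380,175)]]
for C in(A,B):
    print(np.round(C,3).tolist())
    x=C[0]+C[1]-C[2]-C[3];print("L",np.linalg.norm(x)/2,"yaw",np.degrees(np.arctan2(x[1],x[0])),"W",np.linalg.norm(C[0]-C[1]),np.linalg.norm(C[2]-C[3]),"c",np.mean(C,0))
print("wedge base scene",onz("scene",f((381,430)),.045),"head top", [onz("scene",f(p),.093).round(4) for p in [(374,319),(429,294),(448,310),(392,330)]])
print("wedge head side",[onz("side",g(p),.093).round(4) for p in [(300,145),(340,143)]])
print("box scene rim",[onz("scene",f(p),.045).round(4) for p in [(338,45),(460,2),(586,95),(462,140)]])
print("box side rim",[onz("side",g(p),.045).round(4) for p in [(42,375),(175,350),(223,447),(72,475)]])
print("blue scene base",onz("scene",f((525,294)),0), "top",onz("scene",f((540,150)),.085))
print("jar side",onz("side",g((583,300)),0))
# mat
for z in [(195,165),(287,147),(321,178),(219,204)]: print("mat",onz("scene",z,.003).round(3))
```

```text
[[0.675, 0.003, 0.045], [0.559, -0.005, 0.045], [0.556, 0.197, 0.045], [0.66, 0.191, 0.045]]
L 0.19571216540064632 yaw -87.41585387796748 W 0.11583850578638802 0.103846585401002 c [0.61239312 0.09642773 0.045     ]
[[0.675, -0.002, 0.045], [0.558, -0.013, 0.045], [0.541, 0.173, 0.045], [0.66, 0.184, 0.045]]
L 0.1863854018450114 yaw -85.13047702415008 W 0.11797172355242205 0.11913488873378127 c [0.60840092 0.08556286 0.045     ]
wedge base scene [0.62567214 0.1547507  0.045     ] head top [array([0.6214, 0.1394, 0.093 ]), array([0.5937, 0.1385, 0.093 ]), array([0.5926, 0.1502, 0.093 ]), array([0.6188, 0.1483, 0.093 ])]
wedge head side [array([0.5955, 0.1535, 0.093 ]), array([0.6216, 0.1484, 0.093 ])]
box scene rim [array([ 0.487, -0.088,  0.045]), array([ 0.4054, -0.0886,  0.045 ]), array([0.4019, 0.0154, 0.045 ]), array([0.4798, 0.0136, 0.045 ])]
box side rim [array([0.3981, 0.0031, 0.045 ]), array([0.478 , 0.0063, 0.045 ]), array([ 0.4832, -0.099 ,  0.045 ]), array([ 0.3992, -0.0998,  0.045 ])]
blue scene base [0.48893083 0.08283161 0.        ] top [0.48712838 0.07821454 0.085     ]
jar side [0.76192798 0.05429281 0.        ]
mat [ 0.648 -0.389  0.003]
mat [ 0.4   -0.35   0.003]
mat [ 0.408 -0.175  0.003]
mat [ 0.663 -0.203  0.003]
```

```bash
cat >> h.py <<'E'
def Rt(yaw,tilt=0):
    """tool pointing down, tool x at heading yaw (deg); tilt about tool y"""
    c,s=np.cos(np.radians(yaw)),np.sin(np.radians(yaw))
    return np.array([[c,s,0],[s,-c,0],[0,0,-1]])@Ro.from_euler("y",tilt,degrees=True).as_matrix()
def plan(pos,yaw,tilt=0):
    s=ctrl.get_state();R=Ro.from_rotvec(s["tool_rot"])
    tr=R.inv().apply(np.array(pos)-s["position"])
    tu=(R.inv()*Ro.from_matrix(Rt(yaw,tilt))).as_rotvec(degrees=True)
    print("travel",tr.round(4).tolist(),"turn",tu.round(2).tolist(),"| t",round(s["time"],2),"pos",np.round(s["position"],4).tolist(),"F",np.round(s["ft_force"],1).tolist())
E
python3 -c "
from h import *
plan([.607,.13,.24],94)"
```

```text
travel [0.6198, -0.6143, -0.0034] turn [-0.07, -0.05, -78.65] | t 0.15 pos [0.1719, -0.6265, 0.2357] F [-0.6, -0.8, -0.0]
```

Call:
{"name": "step_arm", "arguments": {"commands": [{"travel":[0.62,-0.614,-0.003],"turn":[0,0,-78.6]},{"travel":[0.62,-0.614,-0.003],"turn":[0,0,-78.6]},{"travel":[0.62,-0.614,-0.003],"turn":[0,0,-78.6]},{"travel":[0.62,-0.614,-0.003],"turn":[0,0,-78.6]},{"travel":[0.62,-0.614,-0.003],"turn":[0,0,-78.6]}]}}

```text
time: 0.65
position: [0.2974, -0.4082, 0.2372]
tool_rot: [-2.739, -1.539, 0.0]
ft_force: [0.6, 0.0, 0.9]
grip_width: 1.0
grip_force: 0.0
```

```bash
python3 -c "
from h import *
plan([.607,.13,.24],94)"
```

```text
travel [0.6207, -0.0155, -0.0029] turn [-0.01, 0.01, -35.34] | t 0.65 pos [0.2974, -0.4082, 0.2372] F [0.6, 0.0, 0.9]
```

Call:
{"name": "step_arm", "arguments": {"commands": [{"travel":[0.621,-0.016,-0.003],"turn":[0,0,-35.3]},{"travel":[0.621,-0.016,-0.003],"turn":[0,0,-35.3]},{"travel":[0.621,-0.016,-0.003],"turn":[0,0,-35.3]},{"travel":[0.621,-0.016,-0.003],"turn":[0,0,-35.3]},{"travel":[0.621,-0.016,-0.003],"turn":[0,0,-35.3]}]}}

```text
time: 1.15
position: [0.423, -0.1923, 0.2386]
tool_rot: [2.146, 2.294, -0.001]
ft_force: [0.9, -1.3, 0.5]
grip_width: 1.003
grip_force: 0.0
```

```bash
python3 -c "
from h import *
plan([.607,.13,.24],94)"
```

```text
travel [0.3093, 0.205, -0.0016] turn [0.0, 0.05, -0.19] | t 1.15 pos [0.423, -0.1923, 0.2386] F [0.9, -1.3, 0.5]
```

Call:
{"name": "step_arm", "arguments": {"commands": [{"travel":[0.309,0.205,-0.002],"turn":[0,0,0]},{"travel":[0.309,0.205,-0.002],"turn":[0,0,0]},{"travel":[0.309,0.205,-0.002],"turn":[0,0,0]},{"travel":[0.309,0.205,-0.002],"turn":[0,0,0]},{"travel":[0.309,0.205,-0.002],"turn":[0,0,0]}]}}

```text
time: 1.65
position: [0.5479, 0.024, 0.2401]
tool_rot: [2.15, 2.289, -0.0]
ft_force: [-1.0, -0.2, 1.3]
grip_width: 1.002
grip_force: 0.0
```

Call:
{"name": "step_arm", "arguments": {"commands": [{"travel":[0.1,0.066,0],"turn":[0,0,0]},{"travel":[0.1,0.066,0],"turn":[0,0,0]},{"travel":[0.1,0.066,0],"turn":[0,0,0]},{"travel":[0.1,0.066,0],"turn":[0,0,0]},{"travel":[0.1,0.066,0],"turn":[0,0,0]}]}}

```text
time: 2.15
position: [0.6065, 0.1264, 0.2393]
tool_rot: [-2.149, -2.291, 0.002]
ft_force: [-0.2, -0.4, 0.1]
grip_width: 1.003
grip_force: 0.0
```

```bash
python3 -c "
from h import *
plan([.607,.13,.24],94)
s=ctrl.get_state();im=ctrl.get_image('wrist')
cv2.imwrite('pics/w1.png',im[...,::-1]);import json
json.dump({k:list(np.array(s[k])) for k in('position','tool_rot')},open('w1.json','w'))"
```

```text
travel [0.0036, 0.0007, -0.0007] turn [-0.08, 0.02, -0.34] | t 2.15 pos [0.6065, 0.1264, 0.2393] F [-0.2, -0.4, 0.1]
```

View pics/w1.png

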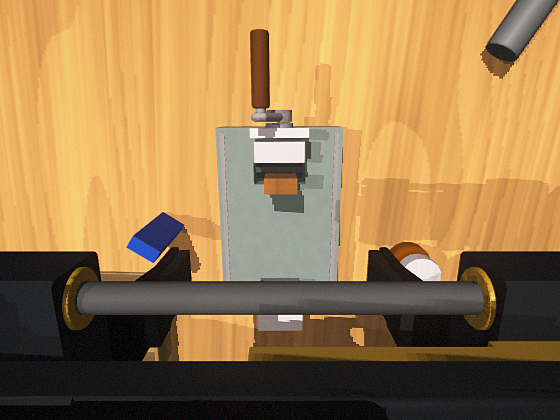

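Run:
```python
from h import *
import json
s=json.load(open('w1.json'))
im=cv2.imread('pics/w1.png');h=cv2.cvtColor(im,cv2.COLOR_BGR2HSV)
def comp(lo,hi,roi):
    m=np.zeros(im.shape[:2],np.uint8);m[roi]=cv2.inRange(h,lo,hi)[roi]
    c=max(cv2.findContours(m,0,2)[0],key=cv2.contourArea);return c,cv2.minAreaRect(c),cv2.boundingRect(c)
print("wedge px hsv",h[182,280],h[190,280],h[70,260],h[220,280],h[220,230],h[220,219])
c,r,b=comp((5,120,60),(20,255,255),(slice(168,200),slice(255,305)));print("wedge",r,b)
bx=cv2.boxPoints(r)
for p in bx: print(onz("wrist",p,.093,s).round(4))
c,r,b=comp((0,100,30),(12,255,140),(slice(20,110),slice(240,275)));print("knob",r,b)
for z in(.08,.09,.095,.102): print(z,onz("wrist",r[0],z,s).round(4))
print("bed L",[onz("wrist",p,.045,s).round(4) for p in [(217,127),(222,278),(343,127),(338,278)]])
print("jaw top front",[onz("wrist",p,.076,s).round(4) for p in [(253,163),(305,163),(256,141),(306,141)]])
print("pad top", [onz("wrist",p,.076,s).round(4) for p in [(258,330),(303,330)]])
```

```text
wedge px hsv [ 13 173 180] [ 13 173 170] [ 12 181 124] [ 60  17 162] [ 43  14 169] [ 18 151 255]
wedge ((280.5, 183.0), (22.0, 33.0), 90.0) (264, 172, 34, 23)
[0.5917 0.1536 0.093 ]
[0.6191 0.1553 0.093 ]
[0.6205 0.1367 0.093 ]
[0.5927 0.1349 0.093 ]
knob ((259.5406188964844, 68.5154800415039), (79.1348648071289, 18.062166213989258), 89.0759506225586) (250, 29, 20, 80)
0.08 [0.5831 0.2351 0.08  ]
0.09 [0.5837 0.2339 0.09  ]
0.095 [0.584  0.2333 0.095 ]
0.102 [0.5845 0.2324 0.102 ]
bed L [array([0.5438, 0.1858, 0.045 ]), array([0.552, 0.032, 0.045]), array([0.6615, 0.1935, 0.045 ]), array([0.6735, 0.0401, 0.045 ])]
jaw top front [array([0.5811, 0.1583, 0.076 ]), array([0.6264, 0.1613, 0.076 ]), array([0.5828, 0.1773, 0.076 ]), array([0.6257, 0.1801, 0.076 ])]
pad top [array([ 0.5937, -0.0071,  0.076 ]), array([ 0.6384, -0.0041,  0.076 ])]
```

```bash
python3 -c "
from h import *
plan([.606,.145,.071],93.8)"
```

```text
travel [0.02, 0.0008, 0.1684] turn [-0.06, 0.07, -0.24] | t 2.2 pos [0.6066, 0.1252, 0.2395] F [-0.5, 0.2, 0.1]
```

Call:
{"name": "step_arm", "arguments": {"commands": [{"travel":[0.02,0.0,0.04],"turn":[0,0,0]},{"travel":[0.02,0.0,0.08],"turn":[0,0,0]},{"travel":[0.02,0.0,0.12],"turn":[0,0,0]},{"travel":[0.02,0.0,0.15],"turn":[0,0,0]},{"travel":[0.02,0.0,0.168],"turn":[0,0,0]}], "gripper": 0.8}}

```text
time: 2.7
position: [0.6042, 0.1432, 0.0694]
tool_rot: [-2.153, -2.287, 0.006]
ft_force: [-0.1, -0.4, -0.1]
grip_width: 0.804
grip_force: 0.0
```

Call:
{"name": "step_arm", "arguments": {"commands": [{"travel":[0,0,0],"turn":[0,0,0]},{"travel":[0,0,0],"turn":[0,0,0]},{"travel":[0,0,0],"turn":[0,0,0]}]}}

```text
time: 3.0
position: [0.6071, 0.1465, 0.0742]
tool_rot: [2.149, 2.288, 0.004]
ft_force: [0.3, 1.6, 0.9]
grip_width: 0.798
grip_force: 0.0
```

```bash
python3 -c "
from h import *
plan([.606,.145,.071],93.8)"
```

```text
travel [-0.0014, -0.0012, 0.0032] turn [0.2, -0.01, -0.22] | t 3.0 pos [0.6071, 0.1465, 0.0742] F [0.3, 1.6, 0.9]
```

Call:
{"name": "step_arm", "arguments": {"commands": [{"travel":[0,0,0],"turn":[0,0,0]},{"travel":[0,0,0],"turn":[0,0,0]},{"travel":[0,0,0],"turn":[0,0,0]},{"travel":[0,0,0],"turn":[0,0,0]},{"travel":[0,0,0],"turn":[0,0,0]}], "gripper": 0.1, "force": 40}}

```text
time: 3.5
position: [0.6056, 0.1464, 0.072]
tool_rot: [2.15, 2.29, -0.0]
ft_force: [-0.5, -0.4, -0.5]
grip_width: 0.43
grip_force: 0.0
```

Call:
{"name": "step_arm", "arguments": {"commands": [{"travel":[0,0,0],"turn":[0,0,0]},{"travel":[0,0,0],"turn":[0,0,0]}]}}

```text
time: 3.7
position: [0.6061, 0.1464, 0.072]
tool_rot: [2.15, 2.29, 0.002]
ft_force: [0.8, -0.1, -0.7]
grip_width: 0.313
grip_force: 40.0
```

Call:
{"name": "step_arm", "arguments": {"commands": [{"travel":[0,0.004,0],"turn":[0,0,0]},{"travel":[0,0.008,-0.001],"turn":[0,0,0]},{"travel":[0,0.002,-0.0015],"turn":[0,0,0]},{"travel":[0,-0.004,-0.002],"turn":[0,0,0]},{"travel":[0,-0.008,-0.0025],"turn":[0,0,0]}]}}

```text
time: 4.2
position: [0.602, 0.1461, 0.0748]
tool_rot: [2.146, 2.286, 0.014]
ft_force: [11.6, 2.9, -8.5]
grip_width: 0.315
grip_force: 40.0
```

Call:
{"name": "step_arm", "arguments": {"commands": [{"travel":[0,0.006,0],"turn":[0,0,0]},{"travel":[0,0.011,0],"turn":[0,0,0]},{"travel":[0,0.016,-0.0005],"turn":[0,0,0]}]}}

```text
time: 4.5
position: [0.6082, 0.1466, 0.0735]
tool_rot: [-2.145, -2.286, 0.017]
ft_force: [-12.9, -2.1, 3.2]
grip_width: 0.318
grip_force: 40.0
```

Call:
{"name": "step_arm", "arguments": {"commands": [{"travel":[0,-0.006,0],"turn":[0,0,0]},{"travel":[0,-0.011,0],"turn":[0,0,0]},{"travel":[0,-0.016,-0.0005],"turn":[0,0,0]}]}}

```text
time: 4.8
position: [0.6025, 0.1461, 0.0761]
tool_rot: [2.146, 2.286, 0.015]
ft_force: [11.7, 2.6, -6.7]
grip_width: 0.319
grip_force: 40.0
```

Call:
{"name": "step_arm", "arguments": {"commands": [{"travel":[0,0.008,-0.0005],"turn":[0,0,0]},{"travel":[0,0.015,-0.001],"turn":[0,0,0]},{"travel":[0,0.022,-0.002],"turn":[0,0,0]}]}}

```text
time: 5.1
position: [0.6135, 0.1469, 0.0754]
tool_rot: [-2.144, -2.285, 0.019]
ft_force: [-11.8, -0.8, -1.0]
grip_width: 0.32
grip_force: 40.0
```

Call:
{"name": "step_arm", "arguments": {"commands": [{"travel":[0,-0.009,0],"turn":[0,0,0]},{"travel":[0,-0.018,0],"turn":[0,0,0]},{"travel":[0,-0.026,-0.0005],"turn":[0,0,0]}]}}

```text
time: 5.4
position: [0.5996, 0.146, 0.0798]
tool_rot: [2.145, 2.284, 0.019]
ft_force: [12.3, 1.7, -5.0]
grip_width: 0.313
grip_force: 40.0
```

Call:
{"name": "step_arm", "arguments": {"commands": [{"travel":[0,0.013,-0.001],"turn":[0,0,0]},{"travel":[0,0.026,-0.002],"turn":[0,0,0]},{"travel":[0,0.026,-0.002],"turn":[0,0,0]},{"travel":[0,0.013,-0.002],"turn":[0,0,0]},{"travel":[0,0.0,-0.003],"turn":[0,0,0]}]}}

```text
time: 5.9
position: [0.5994, 0.1459, 0.0827]
tool_rot: [2.145, 2.284, 0.018]
ft_force: [12.5, 1.7, -3.3]
grip_width: 0.319
grip_force: 40.0
```

Call:
{"name": "step_arm", "arguments": {"commands": [{"travel":[0,0.013,-0.001],"turn":[0,0,0]},{"travel":[0,0.026,-0.002],"turn":[0,0,0]},{"travel":[0,0.026,-0.002],"turn":[0,0,0]},{"travel":[0,0.013,-0.002],"turn":[0,0,0]},{"travel":[0,0.0,-0.003],"turn":[0,0,0]}]}}

```text
time: 6.4
position: [0.5993, 0.1459, 0.0856]
tool_rot: [2.146, 2.284, 0.017]
ft_force: [11.3, 1.7, -4.2]
grip_width: 0.315
grip_force: 40.0
```

Call:
{"name": "step_arm", "arguments": {"commands": [{"travel":[0,0.013,-0.001],"turn":[0,0,0]},{"travel":[0,0.026,-0.002],"turn":[0,0,0]},{"travel":[0,0.026,-0.002],"turn":[0,0,0]},{"travel":[0,0.013,-0.0025],"turn":[0,0,0]},{"travel":[0,0.0,-0.0035],"turn":[0,0,0]}]}}

```text
time: 6.9
position: [0.5989, 0.1459, 0.089]
tool_rot: [2.146, 2.285, 0.016]
ft_force: [11.6, 0.1, -3.3]
grip_width: 0.316
grip_force: 40.0
```

Call:
{"name": "step_arm", "arguments": {"commands": [{"travel":[0,0.013,-0.001],"turn":[0,0,0]},{"travel":[0,0.026,-0.002],"turn":[0,0,0]},{"travel":[0,0.026,-0.002],"turn":[0,0,0]},{"travel":[0,0.013,-0.0025],"turn":[0,0,0]},{"travel":[0,0.0,-0.0035],"turn":[0,0,0]}]}}

```text
time: 7.4
position: [0.5988, 0.1458, 0.0924]
tool_rot: [2.146, 2.285, 0.016]
ft_force: [11.1, 1.1, -3.3]
grip_width: 0.317
grip_force: 40.0
```

Call:
{"name": "step_arm", "arguments": {"commands": [{"travel":[0,0.013,-0.001],"turn":[0,0,0]},{"travel":[0,0.026,-0.002],"turn":[0,0,0]},{"travel":[0,0.026,-0.002],"turn":[0,0,0]},{"travel":[0,0.013,-0.0025],"turn":[0,0,0]},{"travel":[0,0.0,-0.0035],"turn":[0,0,0]}]}}

```text
time: 7.9
position: [0.5987, 0.1458, 0.0959]
tool_rot: [2.146, 2.285, 0.016]
ft_force: [10.1, 0.8, -3.2]
grip_width: 0.315
grip_force: 40.0
```

Call:
{"name": "step_arm", "arguments": {"commands": [{"travel":[0,0.013,-0.001],"turn":[0,0,0]},{"travel":[0,0.026,-0.002],"turn":[0,0,0]},{"travel":[0,0.026,-0.002],"turn":[0,0,0]},{"travel":[0,0.013,-0.0025],"turn":[0,0,0]},{"travel":[0,0.0,-0.0035],"turn":[0,0,0]}]}}

```text
time: 8.4
position: [0.5966, 0.1458, 0.0991]
tool_rot: [2.148, 2.287, 0.009]
ft_force: [3.2, 0.2, 0.8]
grip_width: 0.36
grip_force: 4.0
```

Call:
{"name": "step_arm", "arguments": {"commands": [{"travel":[0,0.013,-0.001],"turn":[0,0,0]},{"travel":[0,0.026,-0.002],"turn":[0,0,0]},{"travel":[0,0.026,-0.002],"turn":[0,0,0]},{"travel":[0,0.013,-0.0025],"turn":[0,0,0]},{"travel":[0,0.0,-0.0035],"turn":[0,0,0]}]}}

```text
time: 8.9
position: [0.5988, 0.146, 0.1032]
tool_rot: [2.146, 2.285, 0.016]
ft_force: [9.7, 1.0, -2.9]
grip_width: 0.316
grip_force: 40.0
```

Call:
{"name": "step_arm", "arguments": {"commands": [{"travel":[0,0.013,-0.001],"turn":[0,0,0]},{"travel":[0,0.026,-0.002],"turn":[0,0,0]},{"travel":[0,0.026,-0.002],"turn":[0,0,0]},{"travel":[0,0.013,-0.0025],"turn":[0,0,0]},{"travel":[0,0.0,-0.0035],"turn":[0,0,0]}]}}

```text
time: 9.4
position: [0.5983, 0.1458, 0.1063]
tool_rot: [2.146, 2.285, 0.015]
ft_force: [9.5, 0.8, -2.6]
grip_width: 0.32
grip_force: 40.0
```

Call:
{"name": "step_arm", "arguments": {"commands": [{"travel":[0,0.013,-0.001],"turn":[0,0,0]},{"travel":[0,0.024,-0.002],"turn":[0,0,0]},{"travel":[0,0.024,-0.002],"turn":[0,0,0]},{"travel":[0,0.013,-0.0025],"turn":[0,0,0]},{"travel":[0,0.002,-0.0035],"turn":[0,0,0]}]}}

```text
time: 9.9
position: [0.5996, 0.1459, 0.1096]
tool_rot: [2.147, 2.286, 0.014]
ft_force: [8.3, 1.2, -3.8]
grip_width: 0.318
grip_force: 40.0
```

Call:
{"name": "step_arm", "arguments": {"commands": [{"travel":[0,0.013,-0.001],"turn":[0,0,0]},{"travel":[0,0.022,-0.002],"turn":[0,0,0]},{"travel":[0,0.022,-0.002],"turn":[0,0,0]},{"travel":[0,0.011,-0.0025],"turn":[0,0,0]},{"travel":[0,0.0,-0.0035],"turn":[0,0,0]}]}}

```text
time: 10.4
position: [0.5953, 0.1458, 0.1124]
tool_rot: [2.15, 2.29, 0.002]
ft_force: [0.0, 0.7, -0.2]
grip_width: 0.316
grip_force: 40.0
```

Call:
{"name": "step_arm", "arguments": {"commands": [{"travel":[0,0.011,-0.001],"turn":[0,0,0]},{"travel":[0,0.02,-0.002],"turn":[0,0,0]},{"travel":[0,0.02,-0.002],"turn":[0,0,0]},{"travel":[0,0.01,-0.0025],"turn":[0,0,0]},{"travel":[0,0.0,-0.0035],"turn":[0,0,0]}]}}

```text
time: 10.9
position: [0.5945, 0.146, 0.115]
tool_rot: [-2.149, -2.29, 0.001]
ft_force: [-1.0, -0.2, -1.0]
grip_width: 0.318
grip_force: 40.0
```

Run:
```python
from h import *
for n in("side","scene"):
    im=ctrl.get_image(n)[...,::-1];cv2.imwrite(f"pics/{n}1.png",im)
a=cv2.imread("pics/side1.png")[130:230,200:330]
cv2.imwrite("pics/z2.png",cv2.resize(a,(780,600),interpolation=3))
```

```text
(no output)
```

View pics/z2.png

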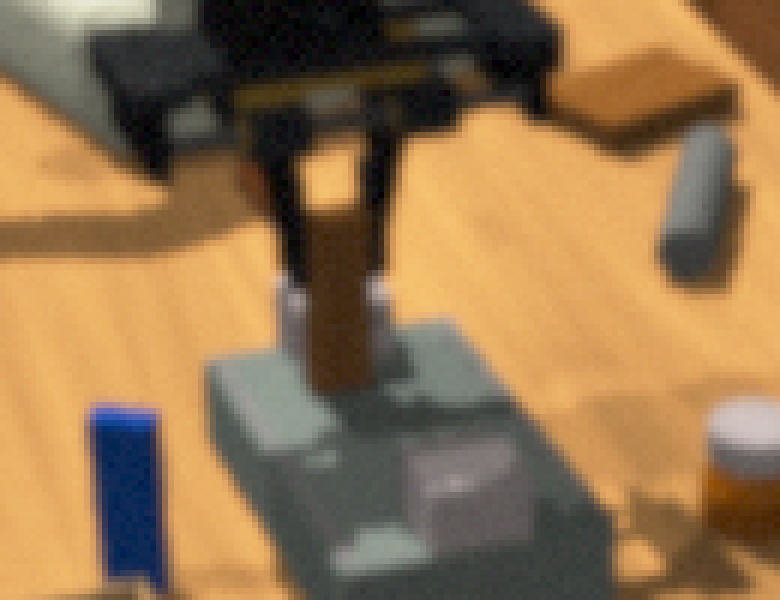

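Call:
{"name": "step_arm", "arguments": {"commands": [{"travel":[0,0.005,-0.04],"turn":[0,0,0]},{"travel":[0,0.005,-0.08],"turn":[0,0,0]},{"travel":[0,0.005,-0.08],"turn":[0,0,0]},{"travel":[0,0.005,-0.08],"turn":[0,0,0]}]}}

```text
time: 11.4
position: [0.6009, 0.1463, 0.1965]
tool_rot: [2.149, 2.289, 0.002]
ft_force: [-0.4, 0.1, -0.1]
grip_width: 0.317
grip_force: 40.0
```

```bash
python3 -c "
from h import *
plan([.442,-.045,.2],93.8)
plan([.442,-.044,.13],93.8,40)"
```

```text
travel [-0.1808, -0.1707, -0.0038] turn [0.13, 0.03, -0.18] | t 11.4 pos [0.6009, 0.1463, 0.1965] F [-0.4, 0.1, -0.1]
travel [-0.1798, -0.1708, 0.0662] turn [0.19, 40.03, -0.13] | t 11.4 pos [0.6009, 0.1463, 0.1965] F [-0.4, 0.1, -0.1]
```

Call:
{"name": "step_arm", "arguments": {"commands": [{"travel":[-0.037,-0.033,-0.004],"turn":[0,0,0]},{"travel":[-0.07,-0.066,-0.004],"turn":[0,4,0]},{"travel":[-0.11,-0.1,-0.004],"turn":[0,10,0]},{"travel":[-0.145,-0.135,-0.004],"turn":[0,16,0]},{"travel":[-0.181,-0.171,0.0],"turn":[0,24,0]}]}}

```text
time: 11.9
position: [0.4439, -0.041, 0.1962]
tool_rot: [-1.92, -2.049, -0.414]
ft_force: [1.1, -2.1, -1.9]
grip_width: 0.318
grip_force: 40.0
```

```bash
python3 -c "
from h import *
plan([.442,-.044,.13],93.8,40)"
```

```text
travel [-0.0296, -0.0023, 0.0592] turn [0.22, 15.87, 0.0] | t 11.9 pos [0.4439, -0.041, 0.1962] F [1.1, -2.1, -1.9]
```

Call:
{"name": "step_arm", "arguments": {"commands": [{"travel":[-0.015,-0.002,0.03],"turn":[0,8,0]},{"travel":[-0.03,-0.002,0.059],"turn":[0,16,0]},{"travel":[-0.03,-0.002,0.059],"turn":[0,16,0]},{"travel":[-0.03,-0.002,0.059],"turn":[0,16,0]}]}}

```text
time: 12.3
position: [0.4426, -0.0431, 0.1291]
tool_rot: [-1.75, -1.861, -0.637]
ft_force: [0.7, 0.4, 0.6]
grip_width: 0.32
grip_force: 40.0
```

Run:
```python
from h import *
plan([.442,-.046,.069],93.8,40)
im=ctrl.get_image("side")[...,::-1]
cv2.imwrite("pics/z3.png",cv2.resize(im[190:290,150:280],(780,600),interpolation=3))
```

```text
travel [-0.041, -0.0005, 0.0441] turn [-0.03, -0.2, -0.27] | t 12.3 pos [0.4426, -0.0431, 0.1291] F [0.7, 0.4, 0.6]
```

View pics/z3.png

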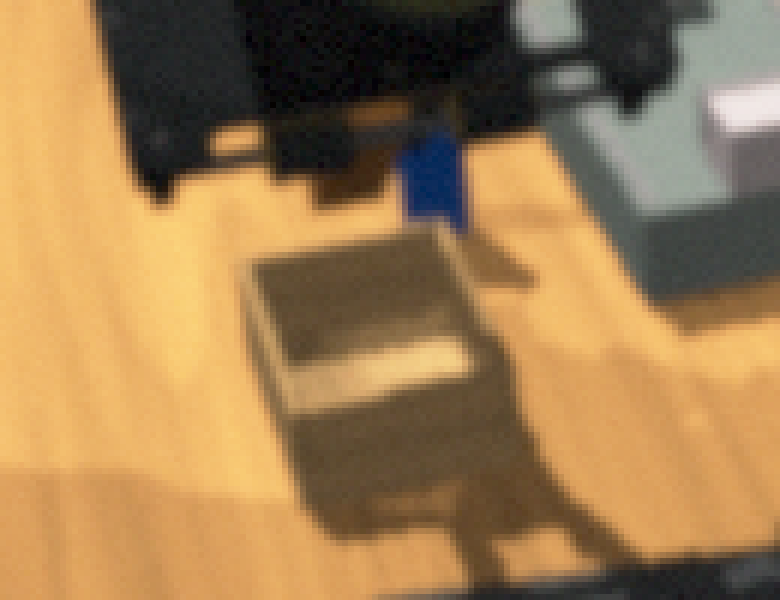

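Run:
```python
from h import *
R=Ro.from_rotvec(ctrl.get_state()["tool_rot"]).as_matrix();p=np.array([.4426,-.0431,.1291])
for L in(.055,.06,.068,.075,.08):
    X=p+R[:,2]*L;print(L,X.round(3),[((proj("side",X+R[:,1]*w)-[150,190])*6).round(0) for w in(-.014,0,.014)])
```

```text
0.055 [ 0.44  -0.008  0.087] [array([309., 173.]), array([345., 166.]), array([380., 159.])]
0.06 [ 0.44  -0.005  0.083] [array([308., 178.]), array([343., 171.]), array([379., 164.])]
0.068 [0.44  0.    0.077] [array([306., 184.]), array([341., 177.]), array([377., 171.])]
0.075 [0.439 0.005 0.072] [array([304., 190.]), array([340., 183.]), array([375., 176.])]
0.08 [0.439 0.008 0.068] [array([303., 195.]), array([339., 188.]), array([373., 181.])]
```

Call:
{"name": "step_arm", "arguments": {"commands": [{"travel":[-0.014,0,0.013],"turn":[0,0,0]},{"travel":[-0.026,0,0.026],"turn":[0,0,0]},{"travel":[-0.037,0,0.037],"turn":[0,0,0]},{"travel":[-0.042,0,0.044],"turn":[0,0,0]},{"travel":[-0.042,0,0.044],"turn":[0,0,0]}]}}

```text
time: 12.85
position: [0.4439, -0.0476, 0.0699]
tool_rot: [-1.751, -1.87, -0.636]
ft_force: [-0.1, -0.1, 0.5]
grip_width: 0.318
grip_force: 40.0
```

No contact yet; creep down 5 mm and then open a little.

Call:
{"name": "step_arm", "arguments": {"commands": [{"travel":[-0.0015,0,0.002],"turn":[0,0,0]},{"travel":[-0.003,0,0.004],"turn":[0,0,0]},{"travel":[-0.003,0,0.004],"turn":[0,0,0]}]}}

```text
time: 13.15
position: [0.4439, -0.048, 0.0642]
tool_rot: [-1.752, -1.866, -0.637]
ft_force: [-0.6, -0.5, -0.3]
grip_width: 0.321
grip_force: 40.0
```

Call:
{"name": "step_arm", "arguments": {"commands": [{"travel":[0,0,0],"turn":[0,0,0]},{"travel":[0,0,0],"turn":[0,0,0]},{"travel":[0,0,0],"turn":[0,0,0]},{"travel":[0,0,0],"turn":[0,0,0]},{"travel":[0,0,0],"turn":[0,0,0]}], "gripper": 0.45}}

```text
time: 13.65
position: [0.4438, -0.048, 0.0641]
tool_rot: [-1.752, -1.866, -0.638]
ft_force: [0.5, 0.0, -0.1]
grip_width: 0.448
grip_force: 0.0
```

Call:
{"name": "step_arm", "arguments": {"commands": [{"travel":[0,0,-0.04],"turn":[0,0,0]},{"travel":[0,0,-0.08],"turn":[0,0,0]},{"travel":[0,0,-0.12],"turn":[0,-8,0]},{"travel":[0,0,-0.16],"turn":[0,-16,0]},{"travel":[0,0,-0.19],"turn":[0,-24,0]}]}}

```text
time: 14.15
position: [0.4523, -0.1723, 0.2122]
tool_rot: [-2.01, -2.135, -0.278]
ft_force: [0.4, -0.3, 0.5]
grip_width: 0.452
grip_force: 0.0
```

Run:
```python
from h import *
plan([.481,-.23,.24],60)
im=ctrl.get_image("side")[...,::-1];cv2.imwrite("pics/side2.png",im)
b=ctrl.get_image("scene")[...,::-1];cv2.imwrite("pics/scene2.png",b)
cv2.imwrite("pics/z4.png",np.hstack([cv2.resize(im[210:290,160:260],(400,320),interpolation=3),cv2.resize(b[160:240,300:400],(400,320),interpolation=3)]))
```

```text
travel [-0.0497, 0.0252, -0.0427] turn [-4.41, -15.19, 33.27] | t 14.15 pos [0.4523, -0.1723, 0.2122] F [0.4, -0.3, 0.5]
```

View pics/z4.png

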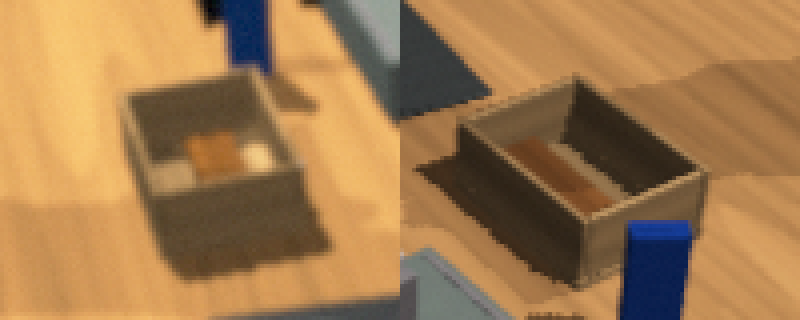

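Run:
```python
from h import *
plan([.48,-.35,.25],85)
```

```text
travel [-0.166, 0.0135, -0.0819] turn [-0.74, -15.43, 8.82] | t 14.25 pos [0.4547, -0.1695, 0.215] F [-0.3, 0.0, 0.8]
```

Call:
{"name": "step_arm", "arguments": {"commands": [{"travel":[-0.166,0.014,-0.082],"turn":[-0.7,-15.4,8.8]},{"travel":[-0.166,0.014,-0.082],"turn":[-0.7,-15.4,8.8]},{"travel":[-0.166,0.014,-0.082],"turn":[-0.7,-15.4,8.8]},{"travel":[-0.166,0.014,-0.082],"turn":[-0.7,-15.4,8.8]},{"travel":[-0.166,0.014,-0.082],"turn":[-0.7,-15.4,8.8]}], "gripper": 0.7}}

```text
time: 14.75
position: [0.4754, -0.3567, 0.2416]
tool_rot: [-2.317, -2.101, 0.001]
ft_force: [0.6, 0.3, -0.4]
grip_width: 0.691
grip_force: 0.0
```

Call:
{"name": "step_arm", "arguments": {"commands": [{"travel":[0,0,0],"turn":[0,0,0]},{"travel":[0,0,0],"turn":[0,0,0]}]}}

```text
time: 14.95
position: [0.4769, -0.3491, 0.2417]
tool_rot: [-2.306, -2.11, -0.001]
ft_force: [-0.4, -0.2, 1.3]
grip_width: 0.699
grip_force: 0.0
```

```bash
cat >> h.py <<'E'
import json
def bars(name):
    s=ctrl.get_state();im=ctrl.get_image("wrist")[...,::-1].copy();cv2.imwrite(f"pics/{name}.png",im)
    json.dump({k:list(np.array(s[k])) for k in("position","tool_rot")},open(name+".json","w"))
    h=cv2.cvtColor(im,cv2.COLOR_BGR2HSV);m=cv2.inRange(h,(15,120,50),(32,255,255))
    m=cv2.morphologyEx(m,cv2.MORPH_OPEN,np.ones((3,3)))
    for c in cv2.findContours(m,0,2)[0]:
        if not 200<cv2.contourArea(c)<9000: continue
        w=np.array([onz("wrist",p[0],.019,s)[:2] for p in c])*1000
        print(cv2.contourArea(c),cv2.boundingRect(c),"world",np.round(cv2.minAreaRect(w.astype(np.float32))[0],1),np.round(cv2.minAreaRect(w.astype(np.float32))[1:][0],1),round(cv2.minAreaRect(w.astype(np.float32))[2],1))
E
python3 -c "
from h import *
plan([.48,-.35,.25],85)
bars('w2')"
```

```text
travel [-0.0005, 0.003, -0.0083] turn [-0.65, -0.66, -0.08] | t 14.95 pos [0.4769, -0.3491, 0.2417] F [-0.4, -0.2, 1.3]
5727.0 (184, 338, 376, 23) world [ 566.2 -549.7] [ 30.1 449.7] 85.5
396.5 (243, 315, 23, 31) world [ 429.7 -513.4] [23.3 41.9] 0.5
813.5 (410, 267, 28, 63) world [ 628.6 -488.6] [28.6 80.5] 4.3
784.5 (121, 267, 27, 63) world [ 294.7 -461.5] [81.8 28. ] 75.4
224.0 (149, 226, 14, 54) world [ 329.4 -407.9] [62.9 11.5] 85.5
469.0 (319, 221, 18, 60) world [ 519.3 -421.6] [15.9 71.2] 4.2
223.5 (237, 221, 16, 60) world [ 430.3 -413.9] [ 7.3 70.8] 4.7
261.5 (358, 220, 11, 37) world [ 561.1 -409.9] [42.1 10.9] 88.6
955.5 (296, 220, 25, 61) world [ 498.2 -418.7] [26.7 70.2] 0.3
304.5 (271, 220, 12, 48) world [ 466.5 -408.5] [55.2  9.6] 89.6
226.5 (247, 220, 14, 51) world [ 441.4 -408.4] [ 8.1 59.2] 3.1
542.5 (257, 165, 34, 36) world [ 468.5 -340.3] [39. 17.] 43.3
617.5 (251, 78, 40, 23) world [ 474.7 -247. ] [38.  16.9] 3.8
```

View pics/w2.png

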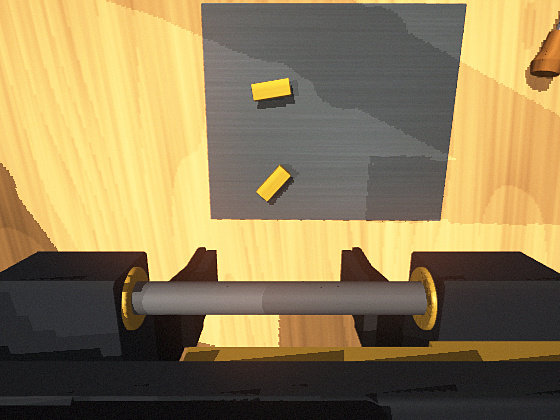

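```bash
python3 -c "
from h import *
plan([.475,-.247,.1],93.8)"
```

```text
travel [0.0999, -0.0094, 0.1432] turn [-0.58, -0.66, -8.86] | t 15.0 pos [0.477, -0.349, 0.242] F [0.4, 0.2, -0.3]
```

Call:
{"name": "step_arm", "arguments": {"commands": [{"travel":[0.1,-0.009,0.143],"turn":[-0.6,-0.7,-8.9]},{"travel":[0.1,-0.009,0.143],"turn":[-0.6,-0.7,-8.9]},{"travel":[0.1,-0.009,0.143],"turn":[-0.6,-0.7,-8.9]},{"travel":[0.1,-0.009,0.143],"turn":[-0.6,-0.7,-8.9]},{"travel":[0.1,-0.009,0.143],"turn":[-0.6,-0.7,-8.9]}]}}

```text
time: 15.5
position: [0.4735, -0.244, 0.0978]
tool_rot: [-2.138, -2.296, 0.003]
ft_force: [-0.2, 0.2, -0.8]
grip_width: 0.698
grip_force: 0.0
```

```bash
python3 -c "
from h import *
plan([.475,-.247,.02],93.8)"
```

```text
travel [-0.0032, 0.0016, 0.0777] turn [-0.25, -0.11, 0.27] | t 15.5 pos [0.4735, -0.244, 0.0978] F [-0.2, 0.2, -0.8]
```

Call:
{"name": "step_arm", "arguments": {"commands": [{"travel":[-0.003,0.0015,0.035],"turn":[0,0,0]},{"travel":[-0.003,0.0015,0.062],"turn":[0,0,0]},{"travel":[-0.003,0.0015,0.075],"turn":[0,0,0]},{"travel":[-0.003,0.0015,0.075],"turn":[0,0,0]},{"travel":[-0.003,0.0015,0.075],"turn":[0,0,0]}]}}

```text
time: 16.0
position: [0.4785, -0.2527, 0.0271]
tool_rot: [2.145, 2.289, -0.001]
ft_force: [1.4, 0.1, -0.1]
grip_width: 0.701
grip_force: 0.0
```

```bash
python3 -c "
from h import *
plan([.475,-.247,.02],93.8)"
```

```text
travel [0.006, -0.0031, 0.0071] turn [0.15, 0.2, -0.08] | t 16.0 pos [0.4785, -0.2527, 0.0271] F [1.4, 0.1, -0.1]
```

Call:
{"name": "step_arm", "arguments": {"commands": [{"travel":[0.006,-0.003,0.004],"turn":[0,0,0]},{"travel":[0.006,-0.003,0.007],"turn":[0,0,0]},{"travel":[0.006,-0.003,0.007],"turn":[0,0,0]}]}}

```text
time: 16.3
position: [0.474, -0.2461, 0.019]
tool_rot: [2.145, 2.291, -0.002]
ft_force: [0.2, -0.6, 0.0]
grip_width: 0.7
grip_force: 0.0
```

Call:
{"name": "step_arm", "arguments": {"commands": [{"travel":[0,0,0],"turn":[0,0,0]},{"travel":[0,0,0],"turn":[0,0,0]},{"travel":[0,0,0],"turn":[0,0,0]},{"travel":[0,0,0],"turn":[0,0,0]},{"travel":[0,0,0],"turn":[0,0,0]}], "gripper": 0.2, "force": 30}}

```text
time: 16.8
position: [0.4743, -0.2464, 0.0188]
tool_rot: [2.146, 2.291, -0.001]
ft_force: [-0.2, -0.4, 0.5]
grip_width: 0.434
grip_force: 30.0
```

Call:
{"name": "step_arm", "arguments": {"commands": [{"travel":[0,0,-0.04],"turn":[0,0,0]},{"travel":[0,0,-0.08],"turn":[0,0,0]},{"travel":[0,0,-0.12],"turn":[0,0,0]},{"travel":[0,0,-0.14],"turn":[0,0,0]},{"travel":[0,0,-0.14],"turn":[0,0,0]}]}}

```text
time: 17.3
position: [0.4759, -0.2468, 0.1621]
tool_rot: [2.142, 2.286, -0.0]
ft_force: [-0.3, -1.2, -1.4]
grip_width: 0.434
grip_force: 30.0
```

```bash
python3 -c "
from h import *
plan([.613,.05,.16],93.8)"
```

```text
travel [0.2873, 0.1561, 0.0011] turn [0.33, 0.38, -0.08] | t 17.3 pos [0.4759, -0.2468, 0.1621] F [-0.3, -1.2, -1.4]
```

Call:
{"name": "step_arm", "arguments": {"commands": [{"travel":[0.287,0.156,0.001],"turn":[0,0,0]},{"travel":[0.287,0.156,0.001],"turn":[0,0,0]},{"travel":[0.287,0.156,0.001],"turn":[0,0,0]},{"travel":[0.287,0.156,0.001],"turn":[0,0,0]},{"travel":[0.287,0.156,0.001],"turn":[0,0,0]}]}}

```text
time: 17.8
position: [0.5783, -0.0174, 0.1558]
tool_rot: [2.148, 2.292, -0.004]
ft_force: [0.1, -0.2, -0.4]
grip_width: 0.436
grip_force: 30.0
```

Call:
{"name": "step_arm", "arguments": {"commands": [{"travel":[0.077,0.04,0.0],"turn":[0,0,0]},{"travel":[0.077,0.04,0.0],"turn":[0,0,0]},{"travel":[0.077,0.04,0.0],"turn":[0,0,0]},{"travel":[0.077,0.04,0.0],"turn":[0,0,0]}]}}

```text
time: 18.2
position: [0.6126, 0.0616, 0.1554]
tool_rot: [-2.145, -2.296, 0.005]
ft_force: [0.6, -0.6, -1.6]
grip_width: 0.434
grip_force: 30.0
```

Run:
```python
from h import *
plan([.612,.053,.08],93.8)
f=lambda p:(p[0]/4+230-.4,p[1]/4+180-.4)
print([onz("scene",f(p),.045).round(4) for p in [(224,270),(296,240)]],[onz("scene",f(p),.075).round(4) for p in [(222,220),(296,192)]])
im=ctrl.get_image("scene")[...,::-1];cv2.imwrite("pics/scene3.png",im)
b=ctrl.get_image("side")[...,::-1];cv2.imwrite("pics/side3.png",b)
print(cv2.cvtColor(im,cv2.COLOR_BGR2HSV)[245,285])
# moving jaw face foot in wrist pic
s=json.load(open('w1.json'))
print("pad front top wrist",[onz("wrist",p,.077,s).round(4) for p in [(258,313),(303,313)]])
cv2.imwrite("pics/z5.png",cv2.resize(im[200:310,240:400],(800,550),interpolation=3))
```

```text
travel [-0.0084, -0.001, 0.0754] turn [-0.12, 0.11, 0.1] | t 18.2 pos [0.6126, 0.0616, 0.1554] F [0.6, -0.6, -1.6]
[array([0.6315, 0.0369, 0.045 ]), array([0.592 , 0.0359, 0.045 ])] [array([0.6323, 0.0366, 0.075 ]), array([0.5933, 0.0367, 0.075 ])]
[ 0 11 46]
pad front top wrist [array([0.5928, 0.0124, 0.077 ]), array([0.6367, 0.0154, 0.077 ])]
```

View pics/z5.png

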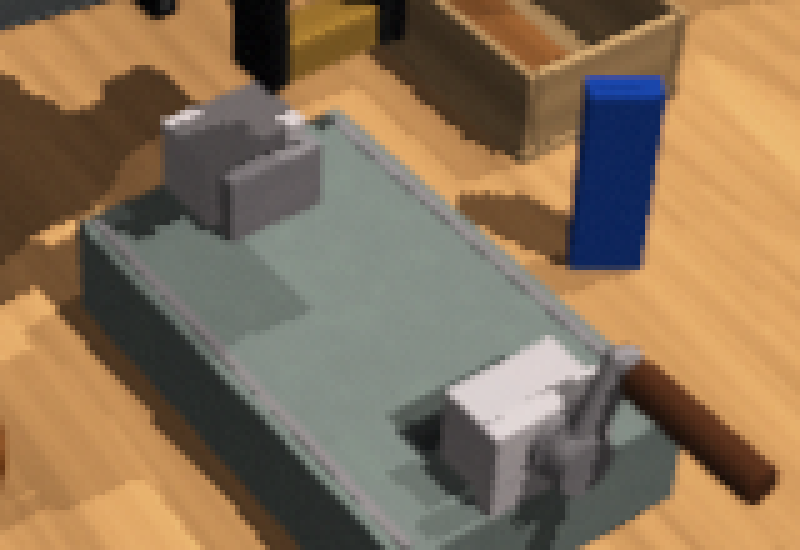

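Call:
{"name": "step_arm", "arguments": {"commands": [{"travel":[-0.008,-0.001,0.02],"turn":[0,0,0]},{"travel":[-0.008,-0.001,0.045],"turn":[0,0,0]},{"travel":[-0.008,-0.001,0.07],"turn":[0,0,0]},{"travel":[-0.008,-0.001,0.075],"turn":[0,0,0]},{"travel":[-0.008,-0.001,0.075],"turn":[0,0,0]}]}}

```text
time: 18.8
position: [0.6125, 0.0504, 0.0816]
tool_rot: [2.149, 2.289, -0.005]
ft_force: [-0.4, 1.3, -0.8]
grip_width: 0.434
grip_force: 30.0
```

Call:
{"name": "step_arm", "arguments": {"commands": [{"travel":[0,0,0],"turn":[0,0,0]},{"travel":[0,0,0],"turn":[0,0,0]}]}}

```text
time: 19.0
position: [0.6143, 0.0521, 0.084]
tool_rot: [2.145, 2.289, 0.001]
ft_force: [-0.7, 0.0, 0.2]
grip_width: 0.432
grip_force: 30.0
```

Run:
```python
from h import *
plan([.611,.053,.063],93.8)
```

```text
travel [0.0011, -0.0033, 0.021] turn [0.2, 0.15, -0.1] | t 19.0 pos [0.6143, 0.0521, 0.084] F [-0.7, 0.0, 0.2]
```

Call:
{"name": "step_arm", "arguments": {"commands": [{"travel":[0.001,-0.003,0.01],"turn":[0,0,0]},{"travel":[0.001,-0.003,0.017],"turn":[0,0,0]},{"travel":[0.001,-0.003,0.021],"turn":[0,0,0]},{"travel":[0.001,-0.003,0.021],"turn":[0,0,0]},{"travel":[0.001,-0.003,0.021],"turn":[0,0,0]}]}}

```text
time: 19.5
position: [0.6102, 0.053, 0.0611]
tool_rot: [2.146, 2.291, -0.002]
ft_force: [-1.2, -0.0, -1.2]
grip_width: 0.433
grip_force: 30.0
```

Call:
{"name": "step_arm", "arguments": {"commands": [{"travel":[0,0,0.0005],"turn":[0,0,0]},{"travel":[0,0,0.0005],"turn":[0,0,0]},{"travel":[0,0,0.0005],"turn":[0,0,0]},{"travel":[0,0,0.0005],"turn":[0,0,0]}], "gripper": 0.65}}

```text
time: 19.9
position: [0.6104, 0.0529, 0.061]
tool_rot: [2.146, 2.291, -0.001]
ft_force: [0.0, 0.3, -0.1]
grip_width: 0.633
grip_force: 0.0
```

Call:
{"name": "step_arm", "arguments": {"commands": [{"travel":[0,0,-0.03],"turn":[0,0,0]},{"travel":[0,0,-0.06],"turn":[0,0,0]},{"travel":[0,0,-0.1],"turn":[0,0,0]},{"travel":[0,0,-0.14],"turn":[0,0,0]},{"travel":[0,0,-0.18],"turn":[0,0,0]}]}}

```text
time: 20.4
position: [0.6098, 0.0534, 0.2426]
tool_rot: [2.146, 2.291, -0.001]
ft_force: [1.3, -0.0, 0.8]
grip_width: 0.654
grip_force: 0.0
```

Run:
```python
from h import *
plan([.48,-.42,.24],85)
for n in("scene","side"):
    im=ctrl.get_image(n)[...,::-1];cv2.imwrite(f"pics/{n}4.png",im)
```

```text
travel [-0.4639, -0.1604, 0.0036] turn [0.08, 0.14, 8.74] | t 20.4 pos [0.6098, 0.0534, 0.2426] F [1.3, -0.0, 0.8]
```

Run:
```python
from h import *
plan([.503,-.377,.2],133.3)
```

```text
travel [-0.4234, -0.1385, 0.047] turn [0.59, 0.38, -39.57] | t 20.5 pos [0.6131, 0.0546, 0.2475] F [0.7, 1.4, -0.6]
```

Call:
{"name": "step_arm", "arguments": {"commands": [{"travel":[-0.423,-0.138,0.047],"turn":[0,0,-39.5]},{"travel":[-0.423,-0.138,0.047],"turn":[0,0,-39.5]},{"travel":[-0.423,-0.138,0.047],"turn":[0,0,-39.5]},{"travel":[-0.423,-0.138,0.047],"turn":[0,0,-39.5]},{"travel":[-0.423,-0.138,0.047],"turn":[0,0,-39.5]}]}}

```text
time: 21.0
position: [0.5519, -0.174, 0.2163]
tool_rot: [1.236, 2.886, -0.003]
ft_force: [1.5, 0.0, -0.0]
grip_width: 0.649
grip_force: 0.0
```

Run:
```python
from h import *
plan([.503,-.377,.2],133.3)
```

```text
travel [-0.1131, -0.1754, 0.0167] turn [-0.04, 0.15, 0.32] | t 21.0 pos [0.5519, -0.174, 0.2163] F [1.5, 0.0, -0.0]
```

Call:
{"name": "step_arm", "arguments": {"commands": [{"travel":[-0.113,-0.175,0.017],"turn":[0,0,0]},{"travel":[-0.113,-0.175,0.017],"turn":[0,0,0]},{"travel":[-0.113,-0.175,0.017],"turn":[0,0,0]},{"travel":[-0.113,-0.175,0.017],"turn":[0,0,0]},{"travel":[-0.113,-0.175,0.017],"turn":[0,0,0]}]}}

```text
time: 21.5
position: [0.4978, -0.3836, 0.1981]
tool_rot: [-1.263, -2.876, 0.008]
ft_force: [-0.1, -0.5, -1.7]
grip_width: 0.649
grip_force: 0.0
```

Call:
{"name": "step_arm", "arguments": {"commands": [{"travel":[0,0,0],"turn":[0,0,0]},{"travel":[0,0,0],"turn":[0,0,0]}]}}

```text
time: 21.7
position: [0.5033, -0.3733, 0.1999]
tool_rot: [1.244, 2.883, -0.0]
ft_force: [0.6, 0.6, -0.3]
grip_width: 0.65
grip_force: 0.0
```

Run:
```python
from h import *
bars("w3")
plan([.4685,-.3403,.1],133.3)
```

```text
1025.0 (306, 315, 47, 30) world [ 640.  -440.9] [48.9 34.6] 43.4
6602.5 (174, 315, 386, 46) world [ 676.9 -419.7] [415.4  54.5] 43.4
760.0 (402, 267, 26, 63) world [ 678.3 -355.2] [23.6 72.5] 52.7
742.0 (130, 267, 26, 63) world [ 474.5 -547.7] [23.6 72.7] 34.1
853.5 (274, 245, 61, 36) world [ 567.9 -404.9] [60.6 37.5] 43.4
364.0 (435, 229, 33, 22) world [ 656.  -288.1] [31.8 21.7] 43.4
906.5 (514, 212, 46, 45) world [ 723.5 -227.3] [31.3 54.4] 0.2
247.5 (71, 203, 44, 47) world [ 391.2 -519.1] [66.9  6.8] 89.5
258.5 (491, 199, 62, 52) world [ 692.3 -233. ] [71.7  6.4] 89.1
3256.0 (206, 198, 92, 83) world [ 515.8 -430.2] [87.  66.7] 86.9
1475.0 (88, 176, 70, 75) world [ 410.3 -490. ] [ 29.6 102.3] 4.5
802.5 (181, 174, 65, 74) world [ 467.1 -429.3] [94.3 16.7] 89.0
816.0 (146, 153, 80, 98) world [ 442.6 -441. ] [ 13.3 123.1] 4.3
1018.0 (125, 142, 93, 109) world [ 431.7 -446.9] [ 13.3 137.7] 2.5
725.5 (255, 136, 42, 19) world [ 467.9 -340.7] [37.6 16.1] 43.4
377.0 (524, 79, 36, 44) world [ 613.5 -151.4] [ 9.5 43. ] 2.7
1113.5 (241, 0, 70, 48) world [ 397.  -267.9] [67.1 17. ] 84.3
travel [0.0479, -0.0035, 0.1001] turn [0.02, 0.12, 0.12] | t 21.75 pos [0.5038, -0.3726, 0.2002] F [-0.2, 1.2, 0.8]
```

Call:
{"name": "step_arm", "arguments": {"commands": [{"travel":[0.048,-0.004,0.05],"turn":[0,0,0]},{"travel":[0.048,-0.004,0.1],"turn":[0,0,0]},{"travel":[0.048,-0.004,0.135],"turn":[0,0,0]},{"travel":[0.048,-0.004,0.135],"turn":[0,0,0]},{"travel":[0.048,-0.004,0.135],"turn":[0,0,0]}]}}

```text
time: 22.25
position: [0.4681, -0.3417, 0.0659]
tool_rot: [1.242, 2.883, -0.001]
ft_force: [-0.5, -0.5, 1.2]
grip_width: 0.651
grip_force: 0.0
```

Call:
{"name": "step_arm", "arguments": {"commands": [{"travel":[0,0,0],"turn":[0,0,0]},{"travel":[0,0,0],"turn":[0,0,0]}]}}

```text
time: 22.45
position: [0.4692, -0.3442, 0.0681]
tool_rot: [1.243, 2.877, -0.005]
ft_force: [-0.1, 0.9, 0.5]
grip_width: 0.65
grip_force: 0.0
```

Run:
```python
from h import *
plan([.468,-.3405,.019],133.4)
```

```text
travel [0.0039, 0.0017, 0.049] turn [-0.0, 0.44, -0.14] | t 22.45 pos [0.4692, -0.3442, 0.0681] F [-0.1, 0.9, 0.5]
```

Call:
{"name": "step_arm", "arguments": {"commands": [{"travel":[0.003,0.001,0.02],"turn":[0,0,0]},{"travel":[0.003,0.001,0.04],"turn":[0,0,0]},{"travel":[0.003,0.001,0.049],"turn":[0,0,0]},{"travel":[0.003,0.001,0.049],"turn":[0,0,0]},{"travel":[0.003,0.001,0.049],"turn":[0,0,0]}]}}

```text
time: 22.95
position: [0.4668, -0.3413, 0.0175]
tool_rot: [1.245, 2.879, -0.004]
ft_force: [1.2, -0.3, 3.0]
grip_width: 0.648
grip_force: 1.5
```

Call:
{"name": "step_arm", "arguments": {"commands": [{"travel":[0,0,0],"turn":[0,0,0]},{"travel":[0,0,0],"turn":[0,0,0]},{"travel":[0,0,0],"turn":[0,0,0]},{"travel":[0,0,0],"turn":[0,0,0]},{"travel":[0,0,0],"turn":[0,0,0]}], "gripper": 0.2, "force": 30}}

```text
time: 23.45
position: [0.467, -0.3411, 0.0175]
tool_rot: [1.245, 2.879, -0.003]
ft_force: [0.8, -0.3, 6.2]
grip_width: 0.435
grip_force: 31.1
```

Call:
{"name": "step_arm", "arguments": {"commands": [{"travel":[0,0,-0.04],"turn":[0,0,0]},{"travel":[0,0,-0.08],"turn":[0,0,0]},{"travel":[0,0,-0.12],"turn":[0,0,0]},{"travel":[0,0,-0.14],"turn":[0,0,0]},{"travel":[0,0,-0.14],"turn":[0,0,0]}]}}

```text
time: 23.95
position: [0.4672, -0.3413, 0.1595]
tool_rot: [1.244, 2.876, -0.006]
ft_force: [0.1, -1.0, -1.2]
grip_width: 0.432
grip_force: 30.0
```

```bash
python3 -c "
from h import *
plan([.610,.074,.16],93.8)"
```

```text
travel [0.2049, 0.3885, -0.0026] turn [0.13, 0.49, 39.42] | t 23.95 pos [0.4672, -0.3413, 0.1595] F [0.1, -1.0, -1.2]
```

Call:
{"name": "step_arm", "arguments": {"commands": [{"travel":[0.205,0.388,-0.003],"turn":[0,0,39.4]},{"travel":[0.205,0.388,-0.003],"turn":[0,0,39.4]},{"travel":[0.205,0.388,-0.003],"turn":[0,0,39.4]},{"travel":[0.205,0.388,-0.003],"turn":[0,0,39.4]},{"travel":[0.205,0.388,-0.003],"turn":[0,0,39.4]}]}}

```text
time: 24.45
position: [0.5423, -0.1133, 0.1555]
tool_rot: [2.153, 2.287, -0.004]
ft_force: [0.6, -0.5, -2.0]
grip_width: 0.434
grip_force: 30.0
```

```bash
python3 -c "
from h import *
plan([.610,.074,.16],93.8)"
```

```text
travel [0.1829, 0.0787, -0.0051] turn [-0.09, 0.14, -0.36] | t 24.45 pos [0.5423, -0.1133, 0.1555] F [0.6, -0.5, -2.0]
```

Call:
{"name": "step_arm", "arguments": {"commands": [{"travel":[0.183,0.079,0],"turn":[0,0,0]},{"travel":[0.183,0.079,0],"turn":[0,0,0]},{"travel":[0.183,0.079,0],"turn":[0,0,0]},{"travel":[0.183,0.079,0],"turn":[0,0,0]},{"travel":[0.183,0.079,0],"turn":[0,0,0]}]}}

```text
time: 24.95
position: [0.6089, 0.0843, 0.1555]
tool_rot: [-2.129, -2.305, -0.005]
ft_force: [-0.9, 1.3, -1.0]
grip_width: 0.437
grip_force: 30.0
```

Call:
{"name": "step_arm", "arguments": {"commands": [{"travel":[0,0,0.03],"turn":[0,0,0]},{"travel":[0,0,0.06],"turn":[0,0,0]},{"travel":[0,0,0.06],"turn":[0,0,0]},{"travel":[0,0,0.06],"turn":[0,0,0]}]}}

```text
time: 25.35
position: [0.609, 0.0733, 0.0958]
tool_rot: [2.146, 2.294, -0.004]
ft_force: [-0.1, 0.5, 0.7]
grip_width: 0.43
grip_force: 30.0
```

```bash
python3 -c "
from h import *
plan([.6097,.074,.06],93.8)
for n in('scene','side'):
    im=ctrl.get_image(n)[...,::-1];cv2.imwrite(f'pics/{n}5.png',im)
cv2.imwrite('pics/z6.png',cv2.resize(cv2.imread('pics/scene5.png')[200:310,240:400],(800,550),interpolation=3))"
```

```text
travel [0.0008, 0.0008, 0.0358] turn [-0.1, 0.12, 0.03] | t 25.35 pos [0.609, 0.0733, 0.0958] F [-0.1, 0.5, 0.7]
```

View pics/z6.png

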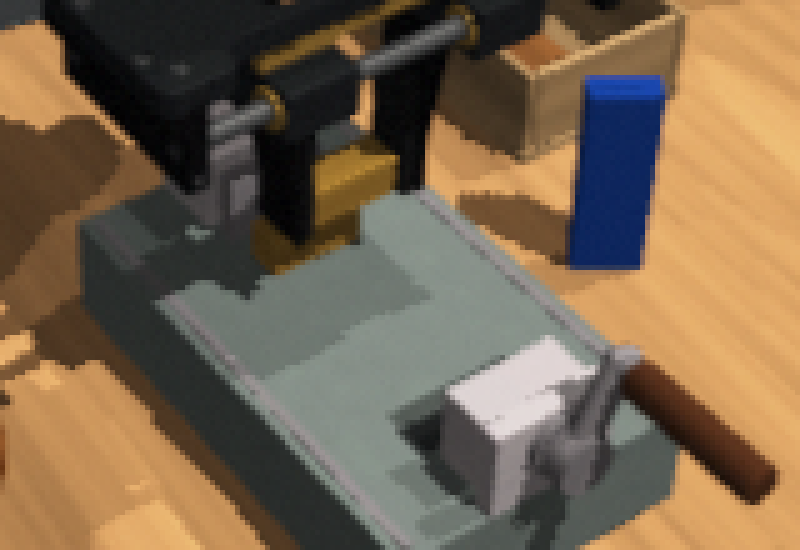

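Call:
{"name": "step_arm", "arguments": {"commands": [{"travel":[0,0.001,0.015],"turn":[0,0,0]},{"travel":[0,0.001,0.028],"turn":[0,0,0]},{"travel":[0,0.001,0.036],"turn":[0,0,0]},{"travel":[0,0.001,0.036],"turn":[0,0,0]},{"travel":[0,0.001,0.036],"turn":[0,0,0]}]}}

```text
time: 25.95
position: [0.6108, 0.0736, 0.0603]
tool_rot: [2.144, 2.293, -0.002]
ft_force: [-0.0, -0.2, -0.9]
grip_width: 0.438
grip_force: 30.0
```

Call:
{"name": "step_arm", "arguments": {"commands": [{"travel":[0,0,0.0],"turn":[0,0,0]},{"travel":[0,0,0.0],"turn":[0,0,0]},{"travel":[0,0,0.0],"turn":[0,0,0]},{"travel":[0,0,0.0],"turn":[0,0,0]}], "gripper": 0.6}}

```text
time: 26.35
position: [0.6111, 0.0735, 0.061]
tool_rot: [2.144, 2.292, -0.001]
ft_force: [0.2, -0.2, -0.2]
grip_width: 0.588
grip_force: 0.0
```

Call:
{"name": "step_arm", "arguments": {"commands": [{"travel":[0,0,-0.03],"turn":[0,0,0]},{"travel":[0,0,-0.06],"turn":[0,0,0]},{"travel":[0,0,-0.1],"turn":[0,0,0]},{"travel":[0.04,0,-0.14],"turn":[0,0,0]},{"travel":[0.08,0,-0.16],"turn":[0,0,0]}]}}

```text
time: 26.85
position: [0.6072, 0.151, 0.2231]
tool_rot: [2.149, 2.284, 0.001]
ft_force: [0.5, -0.0, 0.4]
grip_width: 0.596
grip_force: 0.0
```

Call:
{"name": "step_arm", "arguments": {"commands": [{"travel":[0,0,0],"turn":[0,0,0]},{"travel":[0,0,0],"turn":[0,0,0]}]}}

```text
time: 27.05
position: [0.6054, 0.1549, 0.2212]
tool_rot: [2.139, 2.296, 0.001]
ft_force: [0.0, -0.5, -1.0]
grip_width: 0.6
grip_force: 0.0
```

Run:
```python
from h import *
s=ctrl.get_state();im=ctrl.get_image("wrist")[...,::-1].copy();cv2.imwrite("pics/w4.png",im)
a=ctrl.get_image("scene")[...,::-1];cv2.imwrite("pics/scene6.png",a)
print(np.round(s["position"],4))
cv2.imwrite("pics/z7.png",np.hstack([cv2.resize(a[205:305,240:400],(0,0),fx=2.5,fy=2.5,interpolation=3),cv2.resize(im[20:320,140:420],(0,0),fx=.8333,fy=.8333)]))
h=cv2.cvtColor(im,cv2.COLOR_BGR2HSV)
m=np.zeros(h.shape[:2],np.uint8);m[:,:]=cv2.inRange(h,(0,100,30),(14,255,140))
for c in cv2.findContours(m,0,2)[0]:
    if cv2.contourArea(c)>500:
        r=cv2.minAreaRect(c);print("brown",r,[onz("wrist",r[0],z,s)[:2].round(4).tolist() for z in(.09,.1)])
m=cv2.inRange(h,(18,130,60),(32,255,255))
for c in cv2.findContours(m,0,2)[0]:
    if cv2.contourArea(c)>300:
        w=np.array([onz("wrist",p[0],.061,s)[:2] for p in c])*1000;r=cv2.minAreaRect(w.astype(np.float32));print("bar",cv2.boundingRect(c),np.round(r[0],1),np.round(r[1],1),round(r[2],1))
```

```text
[0.6054 0.1549 0.2212]
brown ((257.9374694824219, 107.50086212158203), (79.13125610351562, 19.109268188476562), 89.20427703857422) [[0.5839, 0.2324], [0.5845, 0.2322]]
bar (162, 315, 398, 46) [697.9  21.4] [402.2  51.1] 4.0
bar (394, 267, 24, 63) [734.4  67.2] [21.2 67.6] 11.8
bar (140, 267, 24, 63) [489.6  49.9] [67.6 20.8] 86.4
bar (354, 217, 29, 60) [689.  115.6] [22.5 59. ] 34.0Traceback (most recent call last):
  File "<stdin>", line 14, in <module>
  File "h.py", line 12, in onz
    o,d=ray(n,px,st);return o+d*(z-o[2])/d[2]
        ~~~^^^^^^^^^
  File "h.py", line 5, in ray
    m=ctrl.camera_model(n)
ValueError: time passes only in moves, steps and waits
```

View pics/z7.png

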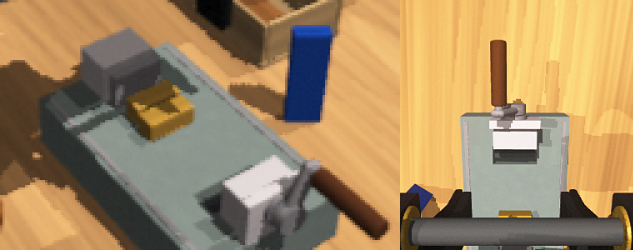

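Run:
```python
from h import *
s=ctrl.get_state()
h=cv2.cvtColor(cv2.imread("pics/scene6.png"),cv2.COLOR_BGR2HSV)
m=np.zeros(h.shape[:2],np.uint8);m[255:310,355:405]=cv2.inRange(h,(0,90,20),(14,255,110))[255:310,355:405]
c=max(cv2.findContours(m,0,2)[0],key=cv2.contourArea);r=cv2.minAreaRect(c);print(r,cv2.boundingRect(c))
X,e=tri(ray("scene",r[0]),ray("wrist",(257.9,107.5),s));print(X.round(4),e.round(4))
plan([.584,.238,.16],93.8)
```

```text
((379.27874755859375, 286.181396484375), (36.21775436401367, 8.56056022644043), 41.18592834472656) (364, 273, 31, 28)
[0.5831 0.2299 0.0934] 0.0032
travel [0.088, -0.0157, 0.0589] turn [-0.01, 0.22, -0.03] | t 27.15 pos [0.6055, 0.1515, 0.2193] F [0.5, -0.7, -0.8]
```

Run:
```python
from h import *
plan([.584,.24,.14],93.8)
```

```text
travel [0.0901, -0.0156, 0.0789] turn [-0.01, 0.22, -0.03] | t 27.15 pos [0.6055, 0.1515, 0.2193] F [0.5, -0.7, -0.8]
```

Call:
{"name": "step_arm", "arguments": {"commands": [{"travel":[0.045,-0.008,0.0],"turn":[0,0,0]},{"travel":[0.09,-0.016,0.03],"turn":[0,0,0]},{"travel":[0.09,-0.016,0.075],"turn":[0,0,0]},{"travel":[0.09,-0.016,0.075],"turn":[0,0,0]},{"travel":[0.09,-0.016,0.075],"turn":[0,0,0]}]}}

```text
time: 27.65
position: [0.5839, 0.2389, 0.1438]
tool_rot: [2.147, 2.29, -0.006]
ft_force: [-0.2, 1.3, 0.5]
grip_width: 0.605
grip_force: 0.0
```

Call:
{"name": "step_arm", "arguments": {"commands": [{"travel":[0,0,0],"turn":[0,0,0]},{"travel":[0,0,0],"turn":[0,0,0]}]}}

```text
time: 27.85
position: [0.5855, 0.2405, 0.147]
tool_rot: [2.146, 2.288, 0.003]
ft_force: [-0.1, 0.5, 0.7]
grip_width: 0.598
grip_force: 0.0
```

Run:
```python
from h import *
plan([.584,.24,.0935],93.8)
```

```text
travel [-0.0003, -0.0018, 0.0535] turn [0.24, 0.11, -0.13] | t 27.85 pos [0.5855, 0.2405, 0.147] F [-0.1, 0.5, 0.7]
```

Call:
{"name": "step_arm", "arguments": {"commands": [{"travel":[0,-0.0015,0.025],"turn":[0,0,0]},{"travel":[0,-0.0015,0.045],"turn":[0,0,0]},{"travel":[0,-0.0015,0.053],"turn":[0,0,0]},{"travel":[0,-0.0015,0.053],"turn":[0,0,0]},{"travel":[0,-0.0015,0.053],"turn":[0,0,0]}]}}

```text
time: 28.35
position: [0.5831, 0.2414, 0.0933]
tool_rot: [2.144, 2.291, 0.001]
ft_force: [0.5, -0.1, 0.1]
grip_width: 0.596
grip_force: 0.0
```

Call:
{"name": "step_arm", "arguments": {"commands": [{"travel":[0,0,0],"turn":[0,0,0]},{"travel":[0,0,0],"turn":[0,0,0]},{"travel":[0,0,0],"turn":[0,0,0]},{"travel":[0,0,0],"turn":[0,0,0]},{"travel":[0,0,0],"turn":[0,0,0]}], "gripper": 0.05, "force": 25}}

```text
time: 28.85
position: [0.5822, 0.2412, 0.092]
tool_rot: [2.144, 2.293, -0.001]
ft_force: [-0.5, 0.4, 0.6]
grip_width: 0.234
grip_force: 0.0
```

Call:
{"name": "step_arm", "arguments": {"commands": [{"travel":[0,0,0],"turn":[0,0,0]},{"travel":[0,0,0],"turn":[0,0,0]},{"travel":[0,0,0],"turn":[0,0,0]}]}}

```text
time: 29.15
position: [0.5828, 0.2412, 0.0921]
tool_rot: [2.144, 2.292, 0.0]
ft_force: [3.5, 0.7, -1.3]
grip_width: 0.152
grip_force: 25.0
```

Call:
{"name": "step_arm", "arguments": {"commands": [{"travel":[0,-0.016,0.0155],"turn":[0,0,0]},{"travel":[0,-0.0195,0.0375],"turn":[0,0,0]}]}}

```text
time: 29.35
position: [0.5627, 0.2397, 0.0557]
tool_rot: [2.142, 2.292, -0.001]
ft_force: [6.1, -0.8, 2.2]
grip_width: 0.149
grip_force: 25.1
```

Call:
{"name": "step_arm", "arguments": {"commands": [{"travel":[0,0,0],"turn":[0,0,0]},{"travel":[0,0,0],"turn":[0,0,0]}]}}

```text
time: 29.55
position: [0.5632, 0.2398, 0.0542]
tool_rot: [2.144, 2.292, -0.0]
ft_force: [3.2, 0.8, -1.2]
grip_width: 0.149
grip_force: 25.0
```

Call:
{"name": "step_arm", "arguments": {"commands": [{"travel":[0,0.01,0.02],"turn":[0,0,0]},{"travel":[0,0.0295,0.03],"turn":[0,0,0]},{"travel":[0,0.0515,0.027],"turn":[0,0,0]},{"travel":[0,0.0675,0.0115],"turn":[0,0,0]},{"travel":[0,0.071,-0.0105],"turn":[0,0,0]}]}}

```text
time: 30.05
position: [0.6348, 0.2448, 0.0634]
tool_rot: [2.146, 2.293, -0.001]
ft_force: [0.2, -0.4, -2.3]
grip_width: 0.149
grip_force: 25.0
```

Call:
{"name": "step_arm", "arguments": {"commands": [{"travel":[0,-0.01,-0.02],"turn":[0,0,0]},{"travel":[0,-0.0295,-0.03],"turn":[0,0,0]},{"travel":[0,-0.0515,-0.027],"turn":[0,0,0]},{"travel":[0,-0.0675,-0.0115],"turn":[0,0,0]},{"travel":[0,-0.071,0.0105],"turn":[0,0,0]}]}}

```text
time: 30.55
position: [0.5626, 0.2397, 0.0559]
tool_rot: [2.142, 2.291, 0.0]
ft_force: [7.2, -1.0, 2.9]
grip_width: 0.154
grip_force: 25.1
```

Run:
```python
from h import *
plan([.563,.24,.054],93.8)
im=ctrl.get_image("scene")[...,::-1];cv2.imwrite("pics/scene7.png",im)
cv2.imwrite("pics/z8.png",cv2.resize(im[190:320,230:410],(720,520),interpolation=3))
```

```text
travel [0.0003, 0.0004, 0.0019] turn [0.2, 0.21, 0.06] | t 30.55 pos [0.5626, 0.2397, 0.0559] F [7.2, -1.0, 2.9]
```

View pics/z8.png

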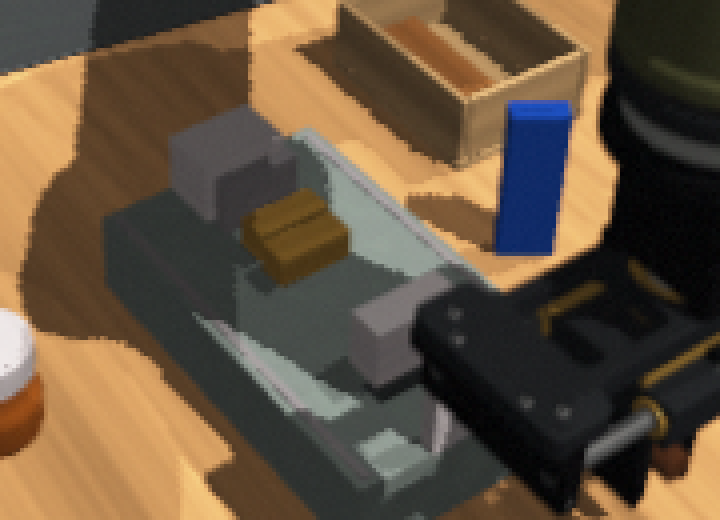

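Call:
{"name": "step_arm", "arguments": {"commands": [{"travel":[0,0.01,0.02],"turn":[0,0,0]},{"travel":[0,0.0295,0.03],"turn":[0,0,0]},{"travel":[0,0.0515,0.027],"turn":[0,0,0]},{"travel":[0,0.0675,0.0115],"turn":[0,0,0]},{"travel":[0,0.071,-0.0105],"turn":[0,0,0]}]}}

```text
time: 31.1
position: [0.6348, 0.2448, 0.0634]
tool_rot: [2.146, 2.293, -0.001]
ft_force: [-0.1, -0.1, -2.0]
grip_width: 0.15
grip_force: 25.0
```

Call:
{"name": "step_arm", "arguments": {"commands": [{"travel":[0,-0.01,-0.02],"turn":[0,0,0]},{"travel":[0,-0.0295,-0.03],"turn":[0,0,0]},{"travel":[0,-0.0515,-0.027],"turn":[0,0,0]},{"travel":[0,-0.0675,-0.0115],"turn":[0,0,0]},{"travel":[0,-0.071,0.0105],"turn":[0,0,0]}]}}

```text
time: 31.6
position: [0.5626, 0.2397, 0.0559]
tool_rot: [2.142, 2.291, 0.0]
ft_force: [6.2, -1.8, 2.2]
grip_width: 0.151
grip_force: 25.1
```

Call:
{"name": "step_arm", "arguments": {"commands": [{"travel":[0,0.01,0.02],"turn":[0,0,0]},{"travel":[0,0.0295,0.03],"turn":[0,0,0]},{"travel":[0,0.0515,0.027],"turn":[0,0,0]},{"travel":[0,0.0675,0.0115],"turn":[0,0,0]},{"travel":[0,0.071,-0.0105],"turn":[0,0,0]}]}}

```text
time: 32.1
position: [0.6349, 0.2448, 0.0634]
tool_rot: [2.146, 2.293, -0.001]
ft_force: [-0.3, 0.3, -2.0]
grip_width: 0.149
grip_force: 25.0
```

Call:
{"name": "step_arm", "arguments": {"commands": [{"travel":[0,-0.01,-0.02],"turn":[0,0,0]},{"travel":[0,-0.0295,-0.03],"turn":[0,0,0]},{"travel":[0,-0.0515,-0.027],"turn":[0,0,0]},{"travel":[0,-0.0675,-0.0115],"turn":[0,0,0]},{"travel":[0,-0.071,0.0105],"turn":[0,0,0]}]}}

```text
time: 32.6
position: [0.5626, 0.2397, 0.0559]
tool_rot: [2.142, 2.291, 0.0]
ft_force: [6.2, -1.4, 1.6]
grip_width: 0.151
grip_force: 25.1
```

Run:
```python
from h import *
plan([.563,.24,.054],93.8)
im=ctrl.get_image("scene")[...,::-1];cv2.imwrite("pics/scene8.png",im)
h=cv2.cvtColor(im,cv2.COLOR_BGR2HSV)
for n in(7,8):
    h=cv2.cvtColor(cv2.imread(f"pics/scene{n}.png"),cv2.COLOR_BGR2HSV)[220:300,280:330]
    m=cv2.inRange(h,(15,130,40),(32,255,255));print(cv2.boundingRect(m))
```

```text
travel [0.0003, 0.0004, 0.0019] turn [0.19, 0.2, 0.05] | t 32.6 pos [0.5626, 0.2397, 0.0559] F [6.2, -1.4, 1.6]
(0, 0, 50, 80)
(0, 0, 50, 80)
```

Call:
{"name": "step_arm", "arguments": {"commands": [{"travel":[0,0.01,0.02],"turn":[0,0,0]},{"travel":[0,0.0295,0.03],"turn":[0,0,0]},{"travel":[0,0.0515,0.027],"turn":[0,0,0]},{"travel":[0,0.0675,0.0115],"turn":[0,0,0]},{"travel":[0,0.071,-0.0105],"turn":[0,0,0]}]}}

```text
time: 33.15
position: [0.6348, 0.2448, 0.0633]
tool_rot: [2.147, 2.293, -0.001]
ft_force: [-0.1, 0.8, -3.3]
grip_width: 0.154
grip_force: 25.0
```

Call:
{"name": "step_arm", "arguments": {"commands": [{"travel":[0,0,0],"turn":[0,0,0]}]}}

```text
time: 33.25
position: [0.634, 0.2449, 0.0665]
tool_rot: [2.145, 2.292, -0.001]
ft_force: [1.7, 0.1, 2.8]
grip_width: 0.15
grip_force: 25.0
```

Call:
{"name": "step_arm", "arguments": {"commands": [{"travel":[0,-0.0055,-0.0145],"turn":[0,0,0]},{"travel":[0,-0.0165,-0.025],"turn":[0,0,0]},{"travel":[0,-0.0305,-0.0305],"turn":[0,0,0]},{"travel":[0,-0.0305,-0.0305],"turn":[0,0,0]},{"travel":[0,-0.0305,-0.0305],"turn":[0,0,0]}]}}

```text
time: 33.75
position: [0.6022, 0.2426, 0.0954]
tool_rot: [2.144, 2.294, -0.004]
ft_force: [-0.6, -0.4, 2.5]
grip_width: 0.15
grip_force: 25.0
```

Run:
```python
from h import *
plan([.599,.24,.097],93.8)
im=ctrl.get_image("scene")[...,::-1];cv2.imwrite("pics/scene9.png",im)
cv2.imwrite("pics/z9.png",cv2.resize(im[200:310,250:410],(800,550),interpolation=3))
```

```text
travel [-0.0024, -0.0034, -0.0016] turn [-0.02, 0.17, 0.06] | t 33.75 pos [0.6022, 0.2426, 0.0954] F [-0.6, -0.4, 2.5]
```

View pics/z9.png

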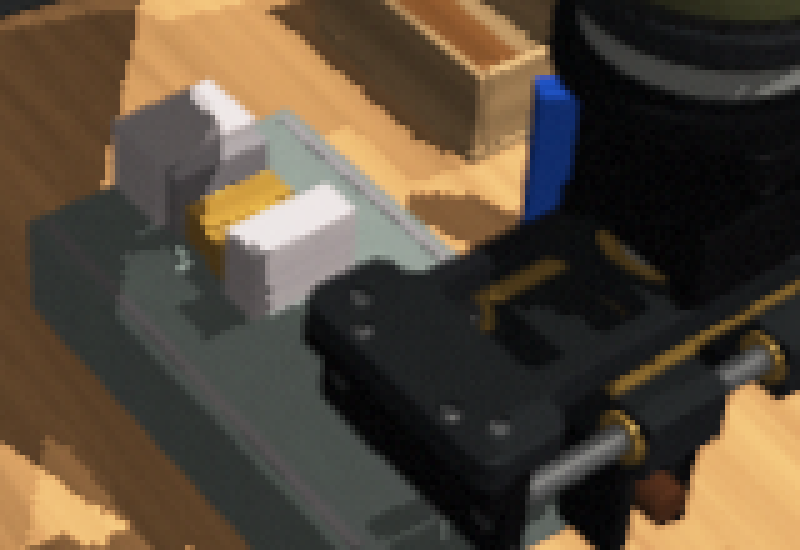

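Call:
{"name": "step_arm", "arguments": {"commands": [{"travel":[0,0,0],"turn":[0,0,0]},{"travel":[0,0,0],"turn":[0,0,0]},{"travel":[0,0,0],"turn":[0,0,0]},{"travel":[0,0,0],"turn":[0,0,0]},{"travel":[0,0,0],"turn":[0,0,0]}], "gripper": 0.5}}

```text
time: 34.3
position: [0.6032, 0.2426, 0.0953]
tool_rot: [2.144, 2.293, -0.002]
ft_force: [-0.5, -0.2, -0.1]
grip_width: 0.472
grip_force: 0.0
```

Call:
{"name": "step_arm", "arguments": {"commands": [{"travel":[0,0,-0.03],"turn":[0,0,0]},{"travel":[0,0,-0.06],"turn":[0,0,0]},{"travel":[0,0,-0.1],"turn":[0,0,0]},{"travel":[0,0,-0.14],"turn":[0,0,0]},{"travel":[0,0,-0.14],"turn":[0,0,0]}]}}

```text
time: 34.8
position: [0.6053, 0.2451, 0.2421]
tool_rot: [2.141, 2.29, 0.013]
ft_force: [0.6, -0.1, 0.3]
grip_width: 0.504
grip_force: 0.0
```

Call:
{"name": "step_arm", "arguments": {"commands": [{"travel":[0,0,0],"turn":[0,0,0]},{"travel":[0,0,0],"turn":[0,0,0]},{"travel":[0,0,0],"turn":[0,0,0]}]}}

```text
time: 35.1
position: [0.6024, 0.2423, 0.2337]
tool_rot: [2.145, 2.293, -0.006]
ft_force: [-1.0, -0.1, -0.5]
grip_width: 0.496
grip_force: 0.0
```

Run:
```python
from h import *
s=ctrl.get_state()
im=ctrl.get_image("scene")[...,::-1];cv2.imwrite("pics/scene10.png",im)
b=ctrl.get_image("side")[...,::-1];cv2.imwrite("pics/side10.png",b)
w=ctrl.get_image("wrist")[...,::-1].copy();cv2.imwrite("pics/w10.png",w)
h=cv2.cvtColor(w,cv2.COLOR_BGR2HSV);m=cv2.inRange(h,(0,100,30),(14,255,140))
c=max(cv2.findContours(m[:260].copy(),0,2)[0],key=cv2.contourArea);r=cv2.minAreaRect(c);print(r,onz("wrist",r[0],.102,s).round(4))
h=cv2.cvtColor(im,cv2.COLOR_BGR2HSV)[225:300,270:330]
m=cv2.inRange(h,(18,150,40),(30,255,255));n,l,st,cc=cv2.connectedComponentsWithStats(m);print([(x.tolist()) for x in st[1:] if x[4]>15])
# knob from scene, brown centroid
h=cv2.cvtColor(im,cv2.COLOR_BGR2HSV);m=np.zeros(h.shape[:2],np.uint8);m[240:310,350:410]=cv2.inRange(h,(0,90,20),(14,255,110))[240:310,350:410]
c=max(cv2.findContours(m,0,2)[0],key=cv2.contourArea);q=cv2.minAreaRect(c);print(q);print(tri(ray("scene",q[0]),ray("wrist",r[0],s)))
```

```text
((278.9999694824219, 219.49996948242188), (15.999998092651367, 66.99998474121094), 0.0) [0.6024 0.2331 0.102 ]
[[18, 9, 20, 21, 158]]
((370.45849609375, 289.5452880859375), (36.91913604736328, 8.784420013427734), 42.51044845581055)
(array([0.60212501, 0.23305083, 0.09968354]), np.float64(0.0013382493923963525))
```

```bash
python3 -c "
from bench import ctrl
print(ctrl.close_job())"
```

```text
the job is handed in; nothing more can be done
None
```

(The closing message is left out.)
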